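# Swap the drives in the enclosure

## Task

Lift the enclosure's cover gently right back onto its stop, move every old drive carrier out of the bays into the cardboard tray, and lay every new carrier from the table flat in a bay of its own with its tall bezel end to the front of the case (away from the hinge). Leave the cover fully back until all carriers are in place, then lower it gently until fully shut, without letting it bang at either end, and finally press the power button all the way down. The old carriers lie flat side by side in the tray; leave the other things on the table alone.

Things in the scene. Friction and masses are not known exactly. Their poses are not given: they have to be found in the camera images.
- case: black enclosure, fixed, 194 (x) x 262 (y); origin: centre of its underside; +x = hinge side (back), -x = front. Front 50 mm: ledge 20 high. Behind it four bays along x, floor 20 above the table, each 128 x 54 clear, ribs between them 10 high, 4 thick; walls round them reach 45 above the table (inner side faces 38 from the outer bays' centre lines). 
- bay0 (a point): centre of the floor of bay 0 (bays 58 mm apart along the case's y axis, bay0 at -y, bay3 at +y); axes as the case
- bay1 (a point): centre of the floor of bay 1 (bays 58 mm apart along the case's y axis, bay0 at -y, bay3 at +y); axes as the case
- bay2 (a point): centre of the floor of bay 2 (bays 58 mm apart along the case's y axis, bay0 at -y, bay3 at +y); axes as the case
- bay3 (a point): centre of the floor of bay 3 (bays 58 mm apart along the case's y axis, bay0 at -y, bay3 at +y); axes as the case
- cover (a joint): cover angle, rad: 0 = shut on its stop, grows as the front edge lifts, 1.75 = fully open on its stop, past upright. A stiff friction hinge holds it at any angle; 1 to 5 N at the handle moves it. The cover is a shell 144 deep, as wide as the case, its top 74 above the table when shut
- cover_handle (a point): middle of the cover's handle: round aluminium bar 12 thick along the case's y, 100 clear between its posts, 34 clear gap between bar and cover edge. Shut: 184 in front of the hinge line, 60 above the table (40 above the ledge); fully open: about 43 behind the hinge line, 229 above the table
- cover_hinge (a point): middle of the hinge line (along the case's y), at the back edge of the case (x = +97 in the case), 50 above the table. Handle in the plane across the hinge: 184 ahead and 10 up of it when shut, turning with the cover
- power (a joint): travel of the power button in m: 0 released, 0.006 fully pressed (spring, 5 N when fully down), moving straight down
- power_top (a point): centre of the top of the round grey power button, 28 in diameter, its top 42 above the table when released, in a black collar 44 across and 32 high, on the front ledge at the case's +y corner, 103 mm to the +y side of the handle's middle
- tray: cardboard tray for the pulled carriers, fixed, open on top, outside 158 (x) x 148 (y) x 30 high, walls 4, floor about 4 thick; origin: centre of its underside. Two carriers fit side by side in it, both lying along its x axis, 70 mm between their centres
- new1: aluminium drive carrier 118 x 48, body 16 high; black grip rib on top, 60 long (x) x 14 wide, centred, its top 40 above the underside. +x end: black bezel plate 10 thick, 28 high; -x end: black plug 7 long, 30 wide, 8 high. Origin: centre of the underside; z up; about 0.16 kg. A new one, lying upright on the table at any yaw; may be absent
- new2: aluminium drive carrier 118 x 48, body 16 high; black grip rib on top, 60 long (x) x 14 wide, centred, its top 40 above the underside. +x end: black bezel plate 10 thick, 28 high; -x end: black plug 7 long, 30 wide, 8 high. Origin: centre of the underside; z up; about 0.16 kg. A new one, lying upright on the table at any yaw; may be absent
- new3: aluminium drive carrier 118 x 48, body 16 high; black grip rib on top, 60 long (x) x 14 wide, centred, its top 40 above the underside. +x end: black bezel plate 10 thick, 28 high; -x end: black plug 7 long, 30 wide, 8 high. Origin: centre of the underside; z up; about 0.16 kg. A new one, lying upright on the table at any yaw; may be absent
- old1: aluminium drive carrier 118 x 48, body 16 high; black grip rib on top, 60 long (x) x 14 wide, centred, its top 40 above the underside. +x end: black bezel plate 10 thick, 28 high; -x end: black plug 7 long, 30 wide, 8 high. Origin: centre of the underside; z up; about 0.16 kg. An old one, at the start in bay 0, wrong way round (bezel to the hinge); may be absent
- old2: aluminium drive carrier 118 x 48, body 16 high; black grip rib on top, 60 long (x) x 14 wide, centred, its top 40 above the underside. +x end: black bezel plate 10 thick, 28 high; -x end: black plug 7 long, 30 wide, 8 high. Origin: centre of the underside; z up; about 0.16 kg. An old one, at the start in bay 1, wrong way round (bezel to the hinge); may be absent
- old3: aluminium drive carrier 118 x 48, body 16 high; black grip rib on top, 60 long (x) x 14 wide, centred, its top 40 above the underside. +x end: black bezel plate 10 thick, 28 high; -x end: black plug 7 long, 30 wide, 8 high. Origin: centre of the underside; z up; about 0.16 kg. An old one, at the start in bay 2, wrong way round (bezel to the hinge); may be absent
- old4: aluminium drive carrier 118 x 48, body 16 high; black grip rib on top, 60 long (x) x 14 wide, centred, its top 40 above the underside. +x end: black bezel plate 10 thick, 28 high; -x end: black plug 7 long, 30 wide, 8 high. Origin: centre of the underside; z up; about 0.16 kg. An old one, at the start in bay 3, wrong way round (bezel to the hinge); may be absent
- mug: bystander, leave it alone: white mug 92 high, 80 across; origin: centre of its underside
- screwtub: bystander, leave it alone: small glass tub 32 across, 34 high; origin: centre of its underside
- driver: bystander, leave it alone: screwdriver 170 long; origin: near the middle of its length, on its underside
- tape: bystander, leave it alone: roll of tape 90 across, 24 high; origin: centre of its underside
- bits: bystander, leave it alone: small black box 50 x 24 x 15; origin: centre of its underside
Mind the look-alikes: they are no part of the job. What is shaped like the new2 but orange or turquoise is not meant. What is shaped like the new1 but pink or yellow is not meant.

How it is judged:
By the outcome, as a careful person would: the job done as asked, in the order asked, and still so for the second after the job is handed in, with the robot touching nothing.
Of new1, new2, new3 only 2 to 3 are there at a start; the rules pass over those that are not, and their reading is None.
Of old1, old2, old3, old4 only 1 to 2 are there at a start; the rules pass over those that are not, and their reading is None.
At some moment in a run one of new1, new2, new3 may be knocked a few centimetres aside while the robot is not near it.
Once in a run the grip may slacken for a moment while it holds something.
It also fails if it takes over 210 s, if anything falls off the work surface, if the arm or the gripper's body presses on something with over 40 N, if the wrist force passes 120 N, or if a joint passes its speed limit or range.

## Robot

A 6-joint arm with a two-finger parallel gripper is mounted at the origin on the work surface. World frame = base frame: x ahead of the robot, y to its left, z up, the work surface at z = 0. Lengths are in m, angles in rad, forces in N, time in s.
With the tool pointing down it reaches from about 0.325 to 0.85 m from the base axis. Payload 4.4 kg.
Tool frame: the origin (TCP) lies where the fingers leave the gripper's body, on its centre line; the fingertips stand tip_reach ahead of it and the grasp point (between the pads) lies 78 mm ahead of it (tip_reach is the distance from the TCP to the fingertips, in m); z points along the fingers, y is the line along which they close (so a half turn about z gives the same grasp; the last joint's range is limited). The gripper opens to 94 mm and grips with 3 to 60 N. Pads are 16 mm wide; open, the fingers measure 119 mm over their backs; the gripper's body (75 mm by 177 mm) begins 78 mm behind the grasp point.
Start: joints at [-1.421, 0.207, 1.542, -0, 1.393, -0.15], TCP at [0.17, -0.549, 0.303] pointing down, gripper open.
Joint ranges: [-2.73, 2.73], [-0.86, 2.22], [0.23, 2.46], [-1.11, 4.25], [0.08, 2.63], [-2.82, 2.82]. Speed limits (rad/s): [2.79, 2.79, 3.14, 3.14, 3.14, 3.14].

## Interface

Orientations are given as a rotation vector (axis times angle).
In Python, from plant import * gives the robot as it stands. The module is installed in compiled form; this text tells all that it offers.
- The arm moves only by the tool carry_out, never from a script. Its argument "series" is text: rows parted by semicolons, each of 7 numbers parted by spaces: the opening, from -1 (shut) to 1 (fully open), then the shift along the tool's x, y, z each as a share of 250 mm, from -1 to 1, then the turn, a rotation vector about the tool's x, y, z each as a share of 0.08 rad, from -1 to 1. A call has 1 to 12 rows; each row shifts and turns the commanded pose from where the row before left it, along the tool's axes as they then stand; what a row does not reach is not made up. A row lasts 1/12 s, in which the tool goes at most 41.7 mm and 7.16 degrees, less where a joint would pass 70% of its speed; a pose out of reach is approached as far as the arm can. A call with a number of a shift or a turn outside -1 to 1 is refused whole. A call with a gripper value outside its range is refused whole. The fingers move at their own pace and stop on an object; "newtons" is the grip in N (left out, the last holds). Time passes only in rows, so rows that do not move let the fingers close. It gives the time, the measured TCP pose, the force, the opening and the grip force at its end, in the units of the state.
- state(): the state, without advancing time (a new reading comes with each control period).
- camera(name): name is "side" or "top" or "wrist"; returns the picture (420x560x3 uint8, red, green, blue); there is no depth.
- camera_params(name): a dict with "fov_y" (degrees; the focal length in pixels is half the picture's height over the tangent of half this angle, whatever the lens; pixels are square), "cx", "cy" (the principal point, pixels), "xyz" and "orientation" of the camera in the world. Camera axes: x right, y up, looking along -z (the intrinsics and any distortion apply to the point x, -y, -z); pixel columns grow to the right and rows downward; lengths in m; the calibration is good to about 2 mm. A picture is of the moment at which its call begins: read the wrist's pose just before it. camera_params takes no time and is no camera call; for the wrist camera it gives the pose at the moment of the call.
- job_done(): hands the job in; it is judged then, once.
The state is a dict: "time_s": time; "qpos": joint angles; "qd": joint speeds; "joint_efforts": joint torques, N m; "tool_pos": TCP position; "ee_rot": TCP orientation; "contact_force": force on the tool from outside, world axes, zero at the start; "torque": the same for the moment, N m; "gripper_width": finger opening in m; "grip_force": force on a finger pad.
Only numpy, scipy, OpenCV 4.12 (cv2) and the standard library are available. Lean on these libraries where they do the work, as an engineer would, in place of code of your own. Each camera call takes 0.05 s, during which the arm holds its last target. There are 200 camera calls.

## Working session

There is one attempt and no reset: what is moved stays moved. The work goes in short steps, Python scripts to look and compute and a tool call to move; the robot and the scene stay as the last step left them, time stands still between calls to the robot, and variables do not carry over. Pictures are saved under pics/ and viewed, at most 14 in all, crops included, and the job is handed in when it is done.

Besides the shell and the picture viewer there is one more tool, called after "Emit:" as name(argument=value, ...), one argument or row to a line, values as JSON. carry_out: Moves the arm, as the interface text tells. Its arguments: {"type":"object","properties":{"series":{"type":"string"},"newtons":{"type":"number"}},"required":["series"]}

```bash
mkdir -p pics; python3 - <<'E'
from plant import *
import cv2
for n in ("top","side"):
    im=camera(n); cv2.imwrite(f"pics/{n}0.png",im[:,:,::-1]); print(n,camera_params(n))
print(camera_params("wrist")); print(state())
E
```

```text
top {'fov_y': 52.53570247459142, 'cx': 286.5030707767976, 'cy': 211.4174597087084, 'xyz': array([ 0.33802294, -0.01715287,  1.51197275]), 'orientation': array([ 0.05971347, -0.08030308, -1.58730204])}
side {'fov_y': 53.57142549601278, 'cx': 277.63369501445027, 'cy': 215.49145316338883, 'xyz': array([0.0980111 , 0.77623964, 0.73587063]), 'orientation': array([ 0.25735175, -1.22965858, -2.44218103])}
{'fov_y': 60.44761955339818, 'cx': 280.4292831101178, 'cy': 215.52545714475343, 'xyz': array([ 0.23569307, -0.52834381,  0.38344891]), 'orientation': array([-0.20773685,  0.15681609, -1.26236772])}
{'time_s': 0.1, 'qpos': array([-1.42046522e+00,  2.07385559e-01,  1.54277788e+00, -2.28641750e-05,
        1.39353848e+00, -1.50495855e-01]), 'qd': array([-0.00172106, -0.0027857 , -0.00428113, -0.00235538, -0.00139346,
       -0.00161753]), 'joint_efforts': array([-1.79435995e-05, -3.71861959e+01, -2.82293272e+01,  7.01395841e-02,
        3.11047398e-02, -5.69495239e-05]), 'tool_pos': array([ 0.17028411, -0.54865148,  0.30159366]), 'ee_rot': array([-3.10403517e+00, -4.70448325e-01,  3.50490548e-05]), 'contact_force': array([ 0.44165301, -0.36231637, -0.42732087]), 'torque': array([-0.03392851,  0.01618372,  0.05883069]), 'grip_force': 0.0, 'gripper_width': 0.09398183292456869}
```

View pics/top0.png

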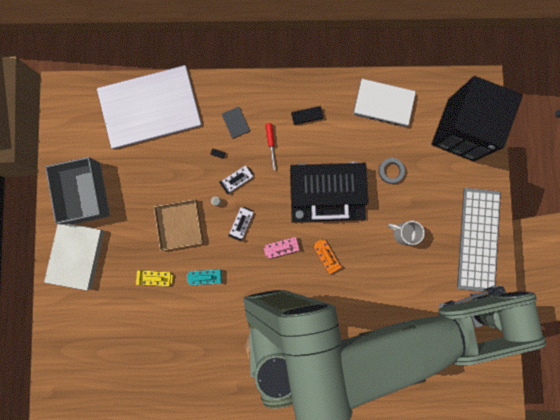

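View pics/side0.png

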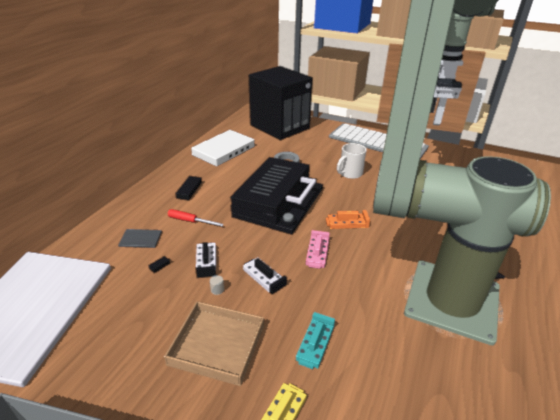

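```bash
cat > h.py <<'E'
from plant import *
import numpy as np, cv2
from scipy.spatial.transform import Rotation as Ro
def P(n):
    p=camera_params(n); p['R']=Ro.from_rotvec(p['orientation']).as_matrix(); p['f']=210/np.tan(np.radians(p['fov_y']/2)); return p
def ray(p,uv,z):
    d=p['R']@np.array([(uv[0]-p['cx'])/p['f'],-(uv[1]-p['cy'])/p['f'],-1.]); return p['xyz']+d*(z-p['xyz'][2])/d[2]
def proj(p,X):
    c=p['R'].T@(np.array(X,float)-p['xyz']); return np.array([p['cx']+p['f']*c[0]/-c[2],p['cy']-p['f']*c[1]/-c[2]])
def shot(n,f=None):
    p=P(n); im=camera(n)[:,:,::-1].copy()
    if f: cv2.imwrite('pics/%s.png'%f,im); np.save('pics/%s.npy'%f,p,allow_pickle=True)
    return p,im
def load(f): return np.load('pics/%s.npy'%f,allow_pickle=True).item(), cv2.imread('pics/%s.png'%f)
def tri(p,a,q,b):
    A=[];r=[]
    for c,uv in((p,a),(q,b)):
        d=c['R']@np.array([(uv[0]-c['cx'])/c['f'],-(uv[1]-c['cy'])/c['f'],-1.]);d/=np.linalg.norm(d)
        M=np.eye(3)-np.outer(d,d);A.append(M);r.append(M@c['xyz'])
    return np.linalg.lstsq(np.vstack(A),np.hstack(r),rcond=None)[0]
def downR(yaw): return Ro.from_euler('z',yaw)*Ro.from_rotvec([np.pi,0,0])
def to(g,yaw,s=None,reach=.078):
    """tool-down, grasp point g, tool-x yaw -> total shift (share of 250mm) and turn (share of .08) in current tool axes"""
    s=s or state(); R0=Ro.from_rotvec(s['ee_rot']); R1=downR(yaw)
    t=np.array(g,float)-R1.apply([0,0,reach]); d=R0.inv().apply(t-s['tool_pos']); w=(R0.inv()*R1).as_rotvec()
    print('t',round(s['time_s'],2),'dmm',np.round(d*1000,1),'share',np.round(d/.25,3),'turn/.08',np.round(w/.08,2),'rows',max(np.linalg.norm(d)/.0417,np.abs(w).max()/.08))
def here():
    s=state(); R=Ro.from_rotvec(s['ee_rot']); x=R.apply([1,0,0]); print('t',round(s['time_s'],2),'tcp',np.round(s['tool_pos'],4),'grasp',np.round(s['tool_pos']+R.apply([0,0,.078]),4),'yaw',round(np.arctan2(x[1],x[0]),4),'zdir',np.round(R.apply([0,0,1]),3),'F',np.round(s['contact_force'],1),'w',round(s['gripper_width'],4),'gf',round(s['grip_force'],1))
E
python3 - <<'E'
from h import *
p=P('top'); im=cv2.imread('pics/top0.png'); np.save('pics/top0.npy',p,allow_pickle=True)
print('handle',ray(p,(330,211),.06),'tray',ray(p,(180,225),.03),'c1',ray(p,(237,180),.03),'c2',ray(p,(241,223),.03))
print('case corners',[np.round(ray(p,c,.074)[:2],3) for c in((291,166),(366,164))],[np.round(ray(p,c,.02)[:2],3) for c in((292,220),(367,220))])
big=cv2.resize(im[130:300,120:420],None,fx=2.6,fy=2.6,interpolation=cv2.INTER_CUBIC); cv2.imwrite('pics/c0.png',big)
print(ray(p,(180,225),0),proj(p,ray(p,(180,225),0)))
# go to survey pose: grasp pt
to((.45,.05,.40),0)
E
```

```text
handle [ 0.46619945 -0.18658022  0.06      ] tray [0.42893177 0.33332829 0.03      ] c1 [0.58382569 0.134225   0.03      ] c2 [0.43219724 0.12150466 0.03      ]
case corners [array([ 0.622, -0.055]), array([ 0.625, -0.313])] [array([ 0.44 , -0.057]), array([ 0.436, -0.321])]
[0.43077207 0.34042318 0.        ] [180. 225.]
t 0.1 dmm [ 444.6 -489.2 -175.3] share [ 1.778 -1.957 -0.701] turn/.08 [-0.03  0.    3.76] rows 16.400910335099553
```

View pics/c0.png

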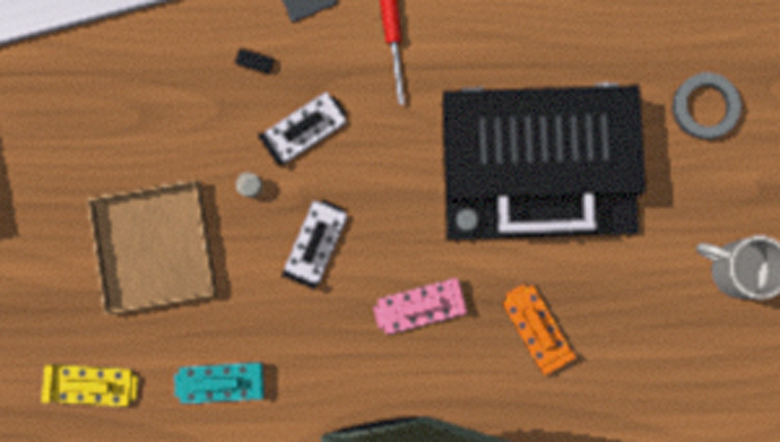

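Emit:
carry_out(
  series="1 .099 -.109 -.039 0 0 0;1 .099 -.109 -.039 0 0 0;1 .099 -.109 -.039 0 0 0;1 .099 -.109 -.039 0 0 0;1 .099 -.109 -.039 0 0 0;1 .099 -.109 -.039 0 0 0;1 .099 -.109 -.039 0 0 0;1 .099 -.109 -.039 0 0 0;1 .099 -.109 -.039 0 0 0;1 .099 -.109 -.039 0 0 0;1 .099 -.109 -.039 0 0 0;1 .099 -.109 -.039 0 0 0",
)

```text
time_s: 1.1
tool_pos: [0.3572, -0.147, 0.4198]
ee_rot: [-3.106, -0.47, -0.0]
contact_force: [0.8, -0.5, -0.3]
gripper_width: 0.0939
grip_force: 0.0
```

Emit:
carry_out(
  series="1 .099 -.109 -.039 0 0 0;1 .099 -.109 -.039 0 0 0;1 .099 -.109 -.039 0 0 0;1 .099 -.109 -.039 0 0 0;1 .099 -.109 -.039 0 0 0;1 .099 -.109 -.039 0 0 0;1 0 0 0 0 0 .94;1 0 0 0 0 0 .94;1 0 0 0 0 0 .94;1 0 0 0 0 0 .94;1 0 0 0 0 0 0",
)

```text
time_s: 2.02
tool_pos: [0.4504, 0.0515, 0.4776]
ee_rot: [-3.142, 0.001, 0.002]
contact_force: [0.4, 0.1, -0.2]
gripper_width: 0.094
grip_force: 0.0
```

```bash
python3 - <<'E'
from h import *
here()
p,im=shot('wrist','w1'); q,im2=shot('top','top1'); print(p)
E
```

```text
t 2.02 tcp [0.4504 0.0515 0.4776] grasp [0.4503 0.0515 0.3996] yaw -0.0007 zdir [-0.001  0.    -1.   ] F [ 0.4  0.1 -0.2] w 0.094 gf 0.0
{'fov_y': 60.44761955339818, 'cx': 280.4292831101178, 'cy': 215.52545714475343, 'xyz': array([0.51898148, 0.05138868, 0.55929489]), 'orientation': array([-0.19177375,  0.19281971, -1.5621554 ]), 'R': array([[-8.64151690e-06,  9.70148763e-01,  2.42510574e-01],
       [-9.99999777e-01,  1.53728578e-04, -6.50615362e-04],
       [-6.68474494e-04, -2.42510525e-01,  9.70148544e-01]]), 'f': np.float64(360.4714812210204)}
```

View pics/w1.png

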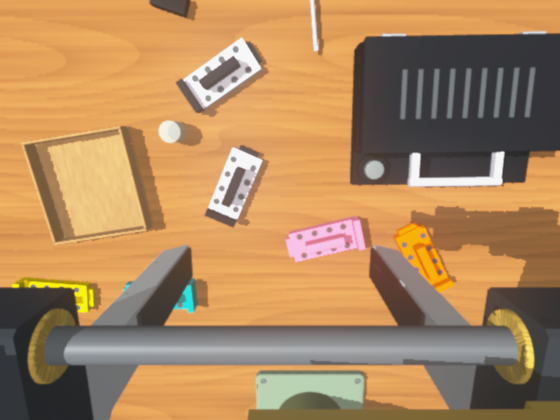

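```bash
cat >> h.py <<'E'
def rects(im,mask,amin=60):
    cs,_=cv2.findContours(cv2.morphologyEx(mask,cv2.MORPH_CLOSE,np.ones((3,3))),cv2.RETR_EXTERNAL,cv2.CHAIN_APPROX_NONE)
    return [c for c in cs if cv2.contourArea(c)>amin]
def wrect(p,c,z):
    w=np.array([ray(p,u,z)[:2] for u in c[:,0,:].astype(float)])*1000
    (x,y),(a,b),t=cv2.minAreaRect(w.astype(np.float32))
    if a<b: a,b,t=b,a,t+90
    return np.round([x,y,a,b,(t+90)%180-90],1)
E
python3 - <<'E'
from h import *
for f in('w1','top1'):
    p,im=load(f); hsv=cv2.cvtColor(im,cv2.COLOR_BGR2HSV)
    m=((hsv[...,1]<60)&(hsv[...,2]>120)).astype(np.uint8)*255
    for z in(.016,.06,.042):
      print(f,z)
      for c in rects(im,m):
        r=wrect(p,c,z)
        if 250<r[0]<700 and -350<r[1]<450 and r[2]<200: print(r,np.round(c[:,0].mean(0)))
    hh=((hsv[...,0]>8)&(hsv[...,0]<22)&(hsv[...,1]<140)&(hsv[...,1]>70)).astype(np.uint8)*255
    cv2.imwrite('pics/m_%s.png'%f,hh)
    bl=((hsv[...,2]<70)).astype(np.uint8)*255
    for c in rects(im,bl,1500):
        print('black',wrect(p,c,.074),np.round(c[:,0].mean(0)))
    # dark ribs/bezels near carriers
    for c in rects(im,bl,15):
        u=c[:,0].mean(0); X=ray(p,u,.03)
        if .38<X[0]<.65 and .05<X[1]<.2: print('dark',wrect(p,c,.04),wrect(p,c,.028),np.round(u))
E
```

```text
w1 0.016
[351.3 -71.6  45.1   6.4  13.8] [359. 235.]
[340.7 -11.4 104.5  45.8 -76.2] [322. 241.]
[454.9 -88.7  28.6  27.9  46.6] [374. 169.]
[ 455.4 -212.2  144.7   51.9  -89.3] [455. 174.]
[432.6 121.5 104.3  49.5 -23.7] [235. 183.]
[510.3 214.6  30.8  30.5  86.1] [170. 131.]
[ 562.8 -146.9   64.1    5.4    1.5] [419.  93.]
[ 562.2 -124.5   65.4    5.5    1.6] [403.  94.]
[ 564.2 -259.6   64.     5.2    2.3] [498.  92.]
[ 564.2 -237.    64.1    5.2    2. ] [482.  92.]
[ 564.2 -214.4   64.     5.4    1.8] [466.  93.]
[ 563.5 -191.9   65.4    5.3    1.6] [451.  93.]
[ 563.5 -169.4   65.4    5.5    1.4] [435.  93.]
[ 565.5 -304.5   64.     5.3    2.4] [530.  92.]
[ 564.8 -282.    65.3    5.2    2.4] [514.  92.]
[589.4 134.6 104.1  50.2 -57. ] [222.  73.]
[652.2   5.8  63.3   7.    5.6] [314.  25.]
w1 0.06
[ 279.3 -155.2  197.7   39.9   44.2] [420. 288.]
[282.8 262.8 197.9  37.6 -41.8] [140. 287.]
[364.9 -61.6  41.4   5.9  13.8] [359. 235.]
[355.1  -6.3  96.   42.1 -76.2] [322. 241.]
[460.1 -77.4  26.2  25.6  46.6] [374. 169.]
[ 460.6 -190.8  133.    47.7  -89.3] [455. 174.]
[439.6 115.
[... 1580 characters left out ...]
89.1] [452. 106.]
top1 0.016
[431.4 137.1  85.6  73.3 -23.4] [239. 224.]
[ 468.8 -191.3  128.3   48.9  -89.2] [330. 214.]
top1 0.06
[428.6 132.5  83.1  71.2 -23.4] [239. 224.]
[ 464.9 -186.2  124.5   47.5  -89.2] [330. 214.]
top1 0.042
[429.7 134.4  84.1  72.  -23.4] [239. 224.]
[ 466.5 -188.3  126.1   48.1  -89.2] [330. 214.]
black [ 63.1  40.6 503.3 224.7  16.4] [264. 339.]
black [ 528.9 -184.3  262.4  197.5  -89.3] [328. 192.]
black [545.5 667.6 209.7 179.6  11.8] [ 77. 193.]
black [ 477.3  -34.5 1975.5 1337.1  -89.9] [198. 119.]
dark [448.3  92.5  88.9  76.7 -86.2] [449.2  93.4  89.7  77.4 -86.2] [247. 215.]
dark [423.9 131.6 283.8 149.1  -2.7] [424.6 132.8 286.1 150.3  -2.7] [226. 236.]
```

Emit:
carry_out(
  series="1 .072 .136 .044 0 0 0;1 .072 .136 .044 0 0 0;1 .072 .136 .044 0 0 0;1 .072 .136 .044 0 0 0;1 .072 .136 .044 0 0 0;1 .072 .136 .044 0 0 0;1 .072 .136 .044 0 0 0;1 0 0 0 0 0 0;1 0 0 0 0 0 0",
)

```text
time_s: 2.87
tool_pos: [0.5763, -0.1885, 0.3984]
ee_rot: [-3.139, 0.003, 0.007]
contact_force: [0.6, -0.3, -0.2]
gripper_width: 0.0942
grip_force: 0.0
```

```bash
python3 - <<'E'
from h import *
here(); print(np.round(state()['qpos'],2))
p,im=shot('wrist','w2')
hsv=cv2.cvtColor(im,cv2.COLOR_BGR2HSV)
m=((hsv[...,1]<60)&(hsv[...,2]>120)).astype(np.uint8)*255
for c in rects(im,m):
    u=c[:,0].mean(0); print(wrect(p,c,.074),wrect(p,c,.042),wrect(p,c,.06),np.round(u,1))
E
```

```text
t 2.87 tcp [ 0.5763 -0.1885  0.3984] grasp [ 0.5759 -0.1883  0.3204] yaw -0.0019 zdir [-0.004  0.003 -1.   ] F [ 0.6 -0.3 -0.2] w 0.0942 gf 0.0
[-0.46  0.22  1.33  0.    1.6   1.11]
[ 340.6 -195.2  592.1  147.9  -87.8] [ 316.6 -195.7  638.8  159.6  -87.8] [ 330.1 -195.4  612.6  153.   -87.8] [278.8 352.5]
[470.4 -92.3  24.6  23.4  90. ] [456.7 -84.6  26.6  25.3  90. ] [464.4 -88.9  25.5  24.3  90. ] [201.2 272.3]
[ 462.2 -186.3  125.7   44.   -89.3] [ 447.7 -186.2  135.6   47.5  -89.3] [ 455.8 -186.3  130.1   45.5  -89.3] [279.5 284.5]
[ 443.4 -364.5  173.6   73.1   66.6] [ 427.5 -378.4  187.3   78.9   66.6] [ 436.5 -370.6  179.6   75.7   66.6] [433.4 290.6]
[445.5 -21.  164.7  39.6 -44.5] [429.8  -7.7 177.7  42.7 -44.5] [438.7 -15.2 170.4  41.  -44.5] [141.2 289.3]
[474.1  74.   67.2  47.1 -23.7] [460.6  94.7  72.5  50.8 -23.7] [468.2  83.1  69.5  48.7 -23.7] [ 64.1 269.6]
[ 557.9 -164.6   58.9    5.8   -0.8] [ 551.  -162.6   63.5    6.2   -0.8] [ 554.8 -163.7   60.9    6.    -0.8] [260.5 202. ]
[ 5.573e+02 -1.445e+02  6.010e+01  6.100e+00  3.000e-01] [ 5.503e+02 -1.410e+02  6.480e+
[... 1139 characters left out ...]
633.  -269.6   30.9    7.5   89.9] [ 632.  -276.    33.3    8.1   89.9] [ 632.6 -272.4   32.     7.8   89.9] [354.8 135.6]
[598.3  90.5  98.1  45.1 -57.1] [594.6 112.5 105.8  48.7 -57.1] [596.6 100.2 101.4  46.7 -57.1] [ 32.3 168.2]
[ 614.6 -388.4   85.7   77.8   90. ] [ 612.2 -404.2   92.4   84.    90. ] [ 613.5 -395.3   88.6   80.5   90. ] [461.6 150.9]
[660.5 -18.7  73.3   6.4   5.9] [661.7  -5.3  79.1   6.9   5.9] [661.  -12.8  75.9   6.6   5.9] [123.8 109. ]
[ 760.1 -430.5   45.2   11.8   89.9] [ 769.2 -449.5   48.8   12.8   89.9] [ 764.1 -438.8   46.8   12.2   89.9] [520.7   4.3]
[753.9  83.2  58.   34.3 -67.2] [762.5 104.6  62.6  37.  -67.2] [757.6  92.5  60.   35.5 -67.2] [18.1 17.6]
```

View pics/w2.png

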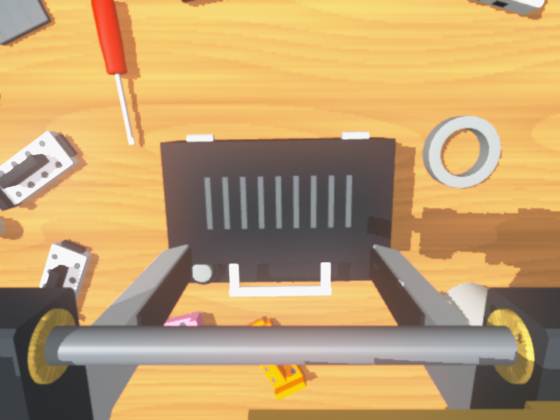

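```bash
python3 - <<'E'
from h import *
cfg={'w2':(240,280,320,275,310),'w1':(425,455,490,165,200),'top1':(318,330,342,200,225)}
for f,(a,b,c,r0,r1) in cfg.items():
    p,im=load(f); g=im.min(2).astype(float)
    for u in(a,b,c):
        pr=g[r0:r1,u-1:u+2].mean(1); pr=np.clip(pr-90,0,None)
        k=pr.argmax(); lo=max(k-7,0); w=pr[lo:k+8]; v=r0+lo+(np.arange(len(w))*w).sum()/w.sum()
        print(f,u,round(v,1),np.round(ray(p,(u,v),.062)[:2]*1000,1),np.round(pr[max(0,k-5):k+6]))
p,im=load('top1')
c0=cv2.resize(im[150:235,280:380],None,fx=7,fy=7,interpolation=cv2.INTER_CUBIC); cv2.imwrite('pics/c1.png',c0)
E
```

```text
w2 240 290.4 [ 441.8 -136.3] [ 52.  57.  81. 128. 152. 157. 157. 157. 157. 157. 157.]
w2 280 290.1 [ 442.2 -186.8] [ 30.  33.  56. 120. 150. 157. 157. 157. 157. 157. 157.]
w2 320 288.6 [ 444.2 -237.2] [ 96.  98. 116. 147. 156. 157. 157. 157. 157. 157. 157.]
w1 425 181.7 [ 443.1 -149.1] [  0.  42. 131. 153. 156. 157. 157. 156. 154. 140.  74.]
w1 455 181.4 [ 443.6 -190.7] [  0.   0.  70. 143. 155. 157. 157. 157. 156. 151. 127.]
w1 490 179.6 [ 446.  -238.9] [ 81.  99. 137. 153. 156. 157. 157. 156. 155. 142.  84.]
top1 318 216.8 [ 446.8 -144.7] [  0.   0.   0.  23. 105. 122.  82.   1.   0.   0.   0.]
top1 330 216.6 [ 446.8 -185.8] [  0.   0.   0.   0.  43. 113. 113.  61.   0.   0.   0.]
top1 342 216.0 [ 448.3 -227. ] [  0.   0.   0.  16. 100. 121.  92.  12.   0.   0.   0.]
```

View pics/c1.png

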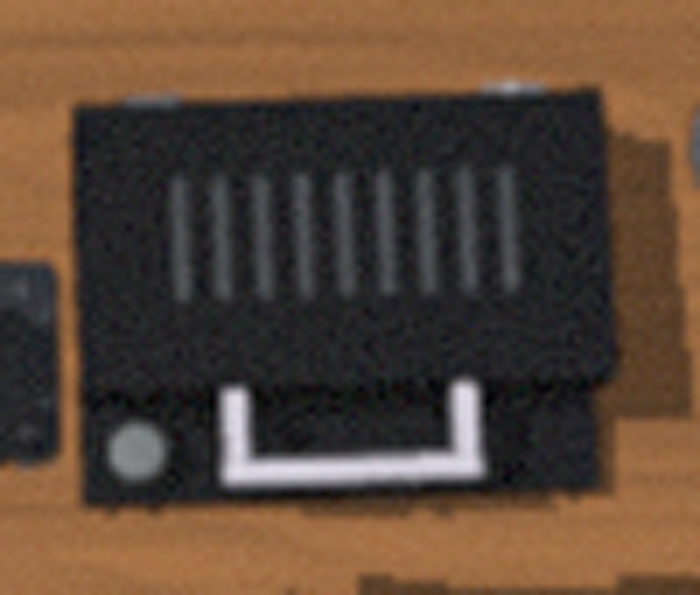

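Emit:
carry_out(
  series="-.36 0 0 .034 0 0 -.993;-.36 0 0 .034 0 0 -.993;-.36 0 0 .034 0 0 -.993;-.36 0 0 .034 0 0 -.993;-.36 0 0 .034 0 0 -.993;-.36 0 0 .034 0 0 -.993;-.36 0 0 .034 0 0 -.993;-.36 0 0 .034 0 0 -.993;-.36 0 0 .034 0 0 -.993;-.36 0 0 .034 0 0 -.993",
)

```text
time_s: 3.75
tool_pos: [0.5765, -0.1849, 0.3178]
ee_rot: [2.891, 1.225, 0.003]
contact_force: [0.3, -0.1, -0.4]
gripper_width: 0.032
grip_force: 0.0
```

Emit:
carry_out(
  series="-.36 0 0 .03 0 0 -.993;-.36 0 0 .03 0 0 -.993;-.36 0 0 .03 0 0 -.993;-.36 0 0 .03 0 0 -.993;-.36 0 0 .03 0 0 -.993;-.36 0 0 .03 0 0 -.993;-.36 0 0 .03 0 0 -.993;-.36 0 0 .03 0 0 -.993;-.36 0 0 .03 0 0 -.993;-.36 0 0 .03 0 0 -.993;-.36 0 0 0 0 0 0",
)

```text
time_s: 4.67
tool_pos: [0.5758, -0.1847, 0.2412]
ee_rot: [-2.196, -2.245, -0.0]
contact_force: [0.2, 0.2, 0.2]
gripper_width: 0.0299
grip_force: 0.0
```

```bash
python3 - <<'E'
from h import *
here(); 
try: print(tip_reach)
except Exception as e: print(e)
to((.445,-.1865,.15),1.588); to((.445,-.1865,.060),1.588)
E
```

```text
t 4.67 tcp [ 0.5758 -0.1847  0.2412] grasp [ 0.5758 -0.1847  0.1632] yaw 1.5927 zdir [-0.001  0.001 -1.   ] F [0.2 0.2 0.2] w 0.0299 gf 0.0
0.0972
t 4.67 dmm [   1.1 -130.8   13.3] share [ 0.004 -0.523  0.053] turn/.08 [-0.01 -0.01  0.06] rows 3.153388534760612
t 4.67 dmm [   1.  -130.8  103.3] share [ 0.004 -0.523  0.413] turn/.08 [-0.01 -0.01  0.06] rows 3.9964809918110746
```

Emit:
carry_out(
  series="-.36 0 -.131 .01 0 0 0;-.36 0 -.131 .01 0 0 0;-.36 0 -.131 .01 0 0 0;-.36 0 -.131 .01 0 0 0;-.36 0 0 0 0 0 0;-.36 0 0 .09 0 0 0;-.36 0 0 .09 0 0 0;-.36 0 0 .09 0 0 0;-.36 0 0 .09 0 0 0;-.36 0 0 .01 0 0 0;-.36 0 0 0 0 0 0;-.36 0 0 0 0 0 0",
)

```text
time_s: 5.67
tool_pos: [0.4467, -0.1892, 0.1402]
ee_rot: [2.199, 2.24, 0.001]
contact_force: [-0.0, -0.0, 0.8]
gripper_width: 0.0303
grip_force: 0.0
```

```bash
python3 - <<'E'
from h import *
here(); shot('wrist','w3')
E
```

```text
t 5.67 tcp [ 0.4467 -0.1892  0.1402] grasp [ 0.4469 -0.1893  0.0622] yaw 1.5889 zdir [ 0.002 -0.001 -1.   ] F [-0.  -0.   0.8] w 0.0303 gf 0.0
```

View pics/w3.png

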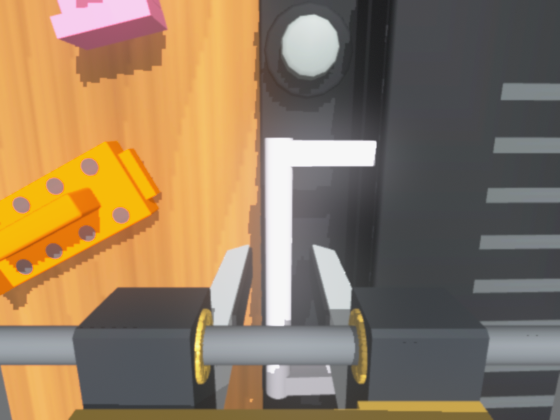

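Emit:
carry_out(
  series="-1 0 0 0 0 0 0;-1 0 0 0 0 0 0;-1 0 0 0 0 0 0;-1 0 0 0 0 0 0;-1 0 0 0 0 0 0;-1 0 0 0 0 0 0",
  newtons=15,
)

```text
time_s: 6.22
tool_pos: [0.4457, -0.1894, 0.139]
ee_rot: [2.201, 2.241, -0.0]
contact_force: [-0.8, -0.5, 1.2]
gripper_width: 0.0116
grip_force: 15.0
```

```bash
cat >> h.py <<'E'
def arc(ths):
    a=184*np.cos(ths)-10*np.sin(ths); u=184*np.sin(ths)+10*np.cos(ths)
    for i in range(0,len(ths)-1,6): print('th %.3f'%ths[i],'; '.join('%.3f %.3f'%(-(a[j+1]-a[j])/250,-(u[j+1]-u[j])/250) for j in range(i,min(i+6,len(ths)-1))))
E
python3 - <<'E'
from h import *
here()
n=36; arc(1.62*(np.arange(n+1)/n))
E
```

```text
t 6.22 tcp [ 0.4457 -0.1894  0.139 ] grasp [ 0.4457 -0.1895  0.061 ] yaw 1.5887 zdir [ 0.    -0.001 -1.   ] F [-0.8 -0.5  1.2] w 0.0116 gf 15.0
th 0.000 0.003 -0.033; 0.004 -0.033; 0.006 -0.033; 0.007 -0.032; 0.008 -0.032; 0.010 -0.032
th 0.270 0.011 -0.031; 0.013 -0.031; 0.014 -0.030; 0.015 -0.029; 0.017 -0.029; 0.018 -0.028
th 0.540 0.019 -0.027; 0.020 -0.026; 0.022 -0.025; 0.023 -0.024; 0.024 -0.023; 0.025 -0.022
th 0.810 0.026 -0.021; 0.027 -0.020; 0.027 -0.019; 0.028 -0.017; 0.029 -0.016; 0.030 -0.015
th 1.080 0.030 -0.013; 0.031 -0.012; 0.031 -0.011; 0.032 -0.009; 0.032 -0.008; 0.033 -0.006
th 1.350 0.033 -0.005; 0.033 -0.003; 0.033 -0.002; 0.033 -0.000; 0.033 0.001; 0.033 0.003
```

Emit:
carry_out(
  series="-1 0 .003 -.033 0 0 0;-1 0 .004 -.033 0 0 0;-1 0 .006 -.033 0 0 0;-1 0 .007 -.032 0 0 0;-1 0 .008 -.032 0 0 0;-1 0 .010 -.032 0 0 0;-1 0 .011 -.031 0 0 0;-1 0 .013 -.031 0 0 0;-1 0 .014 -.030 0 0 0;-1 0 .015 -.029 0 0 0;-1 0 .017 -.029 0 0 0;-1 0 .018 -.028 0 0 0",
)

```text
time_s: 7.22
tool_pos: [0.4788, -0.1888, 0.2326]
ee_rot: [2.198, 2.238, 0.004]
contact_force: [9.0, -4.9, -11.8]
gripper_width: 0.0114
grip_force: 15.0
```

```bash
python3 - <<'E'
from h import *
here()
E
```

```text
t 7.22 tcp [ 0.4788 -0.1888  0.2326] grasp [ 0.4791 -0.1889  0.1546] yaw 1.5886 zdir [ 0.005 -0.001 -1.   ] F [  9.   -4.9 -11.8] w 0.0114 gf 15.0
```

Emit:
carry_out(
  series="-1 0 .019 -.027 0 0 0;-1 0 .020 -.026 0 0 0;-1 0 .022 -.025 0 0 0;-1 0 .023 -.024 0 0 0;-1 0 .024 -.023 0 0 0;-1 0 .025 -.022 0 0 0;-1 0 .026 -.021 0 0 0;-1 0 .027 -.020 0 0 0;-1 0 .027 -.019 0 0 0;-1 0 .028 -.017 0 0 0;-1 0 .029 -.016 0 0 0;-1 0 .030 -.015 0 0 0",
)

```text
time_s: 8.22
tool_pos: [0.5505, -0.1878, 0.2948]
ee_rot: [-2.199, -2.238, 0.008]
contact_force: [-1.2, -5.2, -6.0]
gripper_width: 0.0115
grip_force: 15.0
```

```bash
python3 - <<'E'
from h import *
here()
E
```

```text
t 8.22 tcp [ 0.5505 -0.1878  0.2948] grasp [ 0.55   -0.1879  0.2168] yaw 1.5885 zdir [-0.006 -0.001 -1.   ] F [-1.2 -5.2 -6. ] w 0.0115 gf 15.0
```

Emit:
carry_out(
  series="-1 0 .030 -.013 0 0 0;-1 0 .031 -.012 0 0 0;-1 0 .031 -.011 0 0 0;-1 0 .032 -.009 0 0 0;-1 0 .032 -.008 0 0 0;-1 0 .033 -.006 0 0 0;-1 0 .033 -.005 0 0 0;-1 0 .033 -.003 0 0 0;-1 0 .022 -.001 0 0 0;-1 0 .016 -.001 0 0 0;-1 0 .016 0 0 0 0;-1 0 .016 0 0 0 0",
)

```text
time_s: 9.22
tool_pos: [0.6332, -0.1864, 0.3138]
ee_rot: [2.201, 2.24, -0.002]
contact_force: [-3.2, -5.7, 1.7]
gripper_width: 0.0112
grip_force: 15.0
```

```bash
python3 - <<'E'
from h import *
here()
for t in(1.55,1.6,1.7,1.75): print(t,.4457+.184-.184*np.cos(t)+.01*np.sin(t),.05+.184*np.sin(t)+.01*np.cos(t))
E
```

```text
t 9.22 tcp [ 0.6332 -0.1864  0.3138] grasp [ 0.6332 -0.1866  0.2358] yaw 1.5884 zdir [-0.    -0.002 -1.   ] F [-3.2 -5.7  1.7] w 0.0112 gf 15.0
1.55 0.6358715893261244 0.23416816088887263
1.6 0.6450684481338521 0.2336295477366241
1.7 0.6633240350549011 0.23117788018029897
1.75 0.6723371337082458 0.2292709536683095
```

Emit:
carry_out(
  series="-1 0 .014 .001 0 0 0;-1 0 .014 .001 0 0 0;-1 0 .014 .001 0 0 0;-1 0 .014 .001 0 0 0;-1 0 .012 .001 0 0 0;-1 0 .012 .001 0 0 0;-1 0 .010 .002 0 0 0;-1 0 .010 .002 0 0 0;-1 0 .010 .002 0 0 0;-1 0 .008 .002 0 0 0;-1 0 .008 .002 0 0 0;-1 0 .008 .002 0 0 0",
)

```text
time_s: 10.22
tool_pos: [0.6669, -0.1857, 0.3091]
ee_rot: [2.201, 2.24, -0.001]
contact_force: [-1.8, -4.7, 3.7]
gripper_width: 0.0115
grip_force: 15.0
```

```bash
python3 - <<'E'
from h import *
here()
E
```

```text
t 10.22 tcp [ 0.6669 -0.1857  0.3091] grasp [ 0.667  -0.1858  0.2311] yaw 1.5883 zdir [ 0.001 -0.001 -1.   ] F [-1.8 -4.7  3.7] w 0.0115 gf 15.0
```

Emit:
carry_out(
  series="-1 0 .006 .001 0 0 0;-1 0 .006 .001 0 0 0;-1 0 .006 .001 0 0 0;-1 0 .006 .001 0 0 0;-1 0 .006 .001 0 0 0;-1 0 .004 .001 0 0 0;-1 0 .004 .001 0 0 0;-1 0 .004 .001 0 0 0;-1 0 0 0 0 0 0",
)

```text
time_s: 10.97
tool_pos: [0.6731, -0.1856, 0.3079]
ee_rot: [-2.197, -2.234, 0.014]
contact_force: [-17.5, -3.2, 12.2]
gripper_width: 0.0112
grip_force: 15.0
```

Emit:
carry_out(
  series="-1 0 .004 .001 0 0 0;-1 0 .004 .001 0 0 0;-1 0 .004 .001 0 0 0;-1 0 0 0 0 0 0",
)

```text
time_s: 11.3
tool_pos: [0.6737, -0.1857, 0.3078]
ee_rot: [-2.193, -2.23, 0.021]
contact_force: [-25.4, -4.0, 17.6]
gripper_width: 0.011
grip_force: 15.0
```

Emit:
carry_out(
  series="-1 0 .004 .001 0 0 0;-1 0 .004 .001 0 0 0;-1 0 0 0 0 0 0",
)

```text
time_s: 11.55
tool_pos: [0.6747, -0.1857, 0.3076]
ee_rot: [-2.192, -2.228, 0.024]
contact_force: [-30.5, -2.8, 19.8]
gripper_width: 0.0129
grip_force: 15.0
```

Emit:
carry_out(
  series="-1 0 -.01 -.003 0 0 0;-1 0 -.01 -.003 0 0 0;-.36 0 0 0 0 0 0;-.36 0 0 0 0 0 0;-.36 0 0 0 0 0 0;-.36 0 0 0 0 0 0;-.36 0 0 -.06 0 0 0;-.36 0 0 -.1 0 0 0;-.36 0 0 -.1 0 0 0;-.36 0 0 -.1 0 0 0;-.36 0 0 -.1 0 0 0;-.36 0 0 0 0 0 0",
)

```text
time_s: 12.55
tool_pos: [0.6792, -0.1844, 0.4286]
ee_rot: [2.193, 2.236, 0.009]
contact_force: [0.1, -0.1, 1.5]
gripper_width: 0.0298
grip_force: 0.0
```

Emit:
carry_out(
  series="-.36 0 -.14 0 0 0 0;-.36 0 -.14 0 0 0 0;-.36 0 -.14 0 0 0 0;-.36 0 -.14 0 0 0 0;-.36 0 0 0 0 0 0;-.36 0 0 0 0 0 0",
)

```text
time_s: 13.05
tool_pos: [0.5361, -0.1867, 0.4204]
ee_rot: [-2.201, -2.24, -0.001]
contact_force: [0.4, -0.2, -0.5]
gripper_width: 0.0301
grip_force: 0.0
```

```bash
python3 - <<'E'
from h import *
here(); shot('wrist','w4'); shot('top','top2')
E
```

```text
t 13.05 tcp [ 0.5361 -0.1867  0.4204] grasp [ 0.5361 -0.1865  0.3424] yaw 1.5884 zdir [-0.001  0.002 -1.   ] F [ 0.4 -0.2 -0.5] w 0.0301 gf 0.0
```

View pics/w4.png

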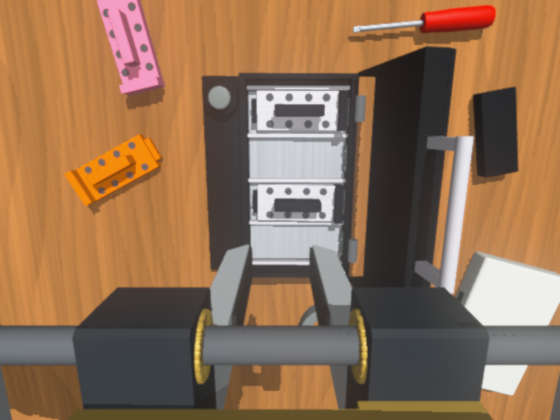

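```bash
python3 - <<'E'
from h import *
p,im=load('w4'); hsv=cv2.cvtColor(im,cv2.COLOR_BGR2HSV)
m=(hsv[...,2]<70).astype(np.uint8)*255
for c in rects(im,m,80):
    u=c[:,0].mean(0)
    if 240<u[0]<352 and 85<u[1]<270: print('dark .06',wrect(p,c,.06),'.048',wrect(p,c,.048),np.round(u,1))
# bay rib rows: brightness peaks along columns
g=hsv[...,2].astype(int)
for u in(270,330): print(u,[(v,g[v,u-2:u+3].mean().astype(int)) for v in range(84,98)],[(v,g[v,u-2:u+3].mean().astype(int)) for v in list(range(128,140))+list(range(176,186))+list(range(220,230))+list(range(258,268))])
for v in(150,160,240): print(v,[(u,g[v-2:v+3,u].mean().astype(int)) for u in list(range(240,256))+list(range(338,352))])
for n,uv,z in(('r32',(297,134),.03),('r21',(297,181),.03),('r10',(297,225),.03),('btn',(219,97),.042)): print(n,np.round(ray(p,uv,z)*1000,1))
E
```

```text
270 [(84, np.int64(75)), (85, np.int64(105)), (86, np.int64(147)), (87, np.int64(158)), (88, np.int64(155)), (89, np.int64(142)), (90, np.int64(170)), (91, np.int64(230)), (92, np.int64(233)), (93, np.int64(195)), (94, np.int64(145)), (95, np.int64(125)), (96, np.int64(120)), (97, np.int64(118))] [(128, np.int64(214)), (129, np.int64(225)), (130, np.int64(176)), (131, np.int64(143)), (132, np.int64(148)), (133, np.int64(184)), (134, np.int64(227)), (135, np.int64(235)), (136, np.int64(227)), (137, np.int64(176)), (138, np.int64(143)), (139, np.int64(141)), (176, np.int64(212)), (177, np.int64(207)), (178, np.int64(204)), (179, np.int64(227)), (180, np.int64(233)), (181, np.int64(224)), (182, np.int64(170)), (183, np.int64(140)), (184, np.int64(183)), (185, np.int64(230)), (220, np.int64(166)), (221, np.int64(166)), (222, np.int64(222)), (223, np.int64(226)), (224, np.int64(196)), (225, np.int64(167)), (226, np.int64(194)), (227, np.int64(208)), (228, np.int64(209)), (229, np.int64(209)), (258, np.int64(156)), (259, np.int64(153)), (260, np.int64(175)), (261, np.int64(201)), (262, np.
[... 2691 characters left out ...]
2, np.int64(64)), (243, np.int64(66)), (244, np.int64(67)), (245, np.int64(67)), (246, np.int64(67)), (247, np.int64(67)), (248, np.int64(65)), (249, np.int64(72)), (250, np.int64(126)), (251, np.int64(192)), (252, np.int64(209)), (253, np.int64(208)), (254, np.int64(205)), (255, np.int64(205)), (338, np.int64(153)), (339, np.int64(118)), (340, np.int64(104)), (341, np.int64(110)), (342, np.int64(97)), (343, np.int64(70)), (344, np.int64(61)), (345, np.int64(62)), (346, np.int64(61)), (347, np.int64(62)), (348, np.int64(72)), (349, np.int64(90)), (350, np.int64(99)), (351, np.int64(106))]
r32 [ 554.5 -125.5   30. ]
r21 [ 556.3 -186.    30. ]
r10 [ 558.1 -246.    30. ]
btn [457.8 -83.2  42. ]
```

```bash
python3 - <<'E'
from h import *
p,im=load('w4'); g=cv2.cvtColor(im,cv2.COLOR_BGR2GRAY)
for (r0,r1) in((98,122),(190,218)):
    sub=np.zeros_like(g); sub[r0:r1,266:330]=((g[r0:r1,266:330]<75)*255).astype(np.uint8)
    for c in rects(im,sub,100): print(cv2.boundingRect(c),'.06',wrect(p,c,.06))
for u,v in((249.3,155),(342,155),(250.2,240)): print(np.round(ray(p,(u,v),.02)*1000,1))
print(p['xyz'])
to((.557,-.100,.16),3.16)
E
```

```text
(276, 200, 44, 12) .06 [ 556.5 -212.5   54.1   14.1    1.1]
[ 492.6 -154.    20. ]
[ 615.3 -151.7   20. ]
[ 493.6 -271.8   20. ]
[ 0.53406268 -0.1174699   0.50237215]
t 13.15 dmm [ 86.7  20.4 183.4] share [0.347 0.081 0.734] turn/.08 [ 1.000e-02  0.000e+00 -1.963e+01] rows 19.633896441098155
```

Emit:
carry_out(
  series="-.36 0 0 0 0 0 -.985;-.36 0 0 0 0 0 -.985;-.36 0 0 0 0 0 -.985;-.36 0 0 0 0 0 -.985;-.36 0 0 0 0 0 -.985;-.36 0 0 0 0 0 -.985;-.36 0 0 0 0 0 -.985;-.36 0 0 0 0 0 -.985;-.36 0 0 0 0 0 -.985;-.36 0 0 0 0 0 -.985",
)

```text
time_s: 13.98
tool_pos: [0.5391, -0.1874, 0.4213]
ee_rot: [1.165, 2.917, 0.001]
contact_force: [-0.0, 0.1, -0.1]
gripper_width: 0.0298
grip_force: 0.0
```

Emit:
carry_out(
  series="-.36 0 0 0 0 0 -.985;-.36 0 0 0 0 0 -.985;-.36 0 0 0 0 0 -.985;-.36 0 0 0 0 0 -.985;-.36 0 0 0 0 0 -.985;-.36 0 0 0 0 0 -.985;-.36 0 0 0 0 0 -.985;-.36 0 0 0 0 0 -.985;-.36 0 0 0 0 0 -.985;-.36 0 0 0 0 0 -.985;-.36 0 0 0 0 0 0",
)

```text
time_s: 14.9
tool_pos: [0.539, -0.1874, 0.4213]
ee_rot: [-0.04, 3.141, 0.001]
contact_force: [-0.4, 0.9, -0.1]
gripper_width: 0.0297
grip_force: 0.0
```

```bash
python3 - <<'E'
from h import *
here(); print(np.round(state()['qpos'],2)); to((.557,-.100,.17),3.16)
E
```

```text
t 14.9 tcp [ 0.539  -0.1874  0.4213] grasp [ 0.539  -0.1874  0.3433] yaw -3.116 zdir [ 0.001  0.    -1.   ] F [-0.4  0.9 -0.1] w 0.0297 gf 0.0
[-0.49  0.13  1.39  0.    1.62 -2.08]
t 14.9 dmm [-20.1  86.8 173.3] share [-0.081  0.347  0.693] turn/.08 [0.   0.01 0.09] rows 4.673918572406108
```

Emit:
carry_out(
  series="-.36 -.016 .069 .138 0 0 .09;-.36 -.016 .069 .138 0 0 0;-.36 -.016 .069 .138 0 0 0;-.36 -.016 .069 .138 0 0 0;-.36 -.016 .069 .138 0 0 0;-.36 0 0 0 0 0 0;-.36 0 0 0 0 0 0",
)

```text
time_s: 15.48
tool_pos: [0.5554, -0.0997, 0.2468]
ee_rot: [0.027, -3.137, -0.002]
contact_force: [-0.5, -1.1, 0.6]
gripper_width: 0.03
grip_force: 0.0
```

```bash
python3 - <<'E'
from h import *
here(); p,im=shot('wrist','w5'); g=cv2.cvtColor(im,cv2.COLOR_BGR2GRAY)
print([np.round(proj(p,X),0) for X in((.557,-.1,.06),(.587,-.1,.06),(.527,-.1,.06))])
cv2.imwrite('pics/m5.png',(g<75)*255)
for c in rects(im,((g<75)*255).astype(np.uint8),150): print(cv2.boundingRect(c),'.06',wrect(p,c,.06))
E
```

```text
t 15.48 tcp [ 0.5554 -0.0997  0.2468] grasp [ 0.5551 -0.0996  0.1688] yaw -3.1246 zdir [-0.005  0.002 -1.   ] F [-0.5 -1.1  0.6] w 0.03 gf 0.0
[array([279., 224.]), array([279., 261.]), array([280., 185.])]
(224, 364, 114, 46) .06 [703.1 -96.5  99.5  45.3 -89.1]
(345, 288, 173, 121) .06 [665.5  33.6 148.2 114.3 -89.1]
(205, 263, 151, 71) .06 [620.  -98.3 124.7  61.9 -89.1]
(515, 233, 45, 44) .06 [578.4 105.4  40.5  17.7 -54. ]
(122, 142, 39, 8) .06 [ 499.4 -202.2   27.8    5.   -89. ]
(0, 61, 336, 359) .06 [ 589.9 -200.7  339.4  235.4   -9.3][ WARN:0@0.346] global loadsave.cpp:1063 imwrite_ Unsupported depth image for selected encoder is fallbacked to CV_8U.
```

View pics/w5.png

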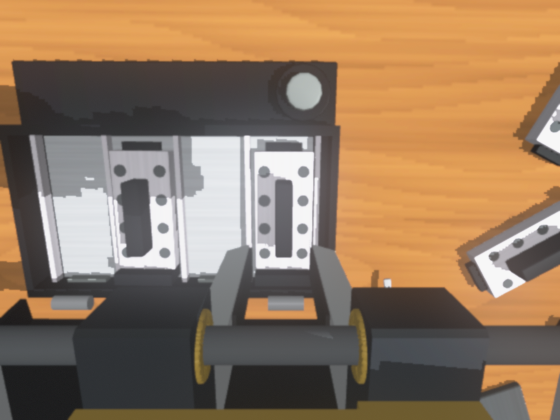

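Emit:
carry_out(
  series="-.36 0 .014 0 0 0 -.1;-.36 0 0 .08 0 0 0;-.36 0 0 .08 0 0 0;-.36 0 0 .08 0 0 0;-.36 0 0 .08 0 0 0;-.36 0 0 .06 0 0 0;-.36 0 0 .03 0 0 0;-.36 0 0 .015 0 0 0;-.36 0 0 0 0 0 0;-.36 0 0 0 0 0 0",
)

```text
time_s: 16.37
tool_pos: [0.5569, -0.098, 0.1446]
ee_rot: [-0.037, 3.138, -0.002]
contact_force: [-0.0, -0.2, 0.3]
gripper_width: 0.0304
grip_force: 0.0
```

```bash
python3 - <<'E'
from h import *
here()
E
```

```text
t 16.37 tcp [ 0.5569 -0.098   0.1446] grasp [ 0.5571 -0.0981  0.0666] yaw -3.118 zdir [ 0.003 -0.001 -1.   ] F [-0.  -0.2  0.3] w 0.0304 gf 0.0
```

Emit:
carry_out(
  series="-.36 0 0 .016 0 0 .05;-.36 0 0 .016 0 0 0;-.36 0 0 0 0 0 0;-1 0 0 0 0 0 0;-1 0 0 0 0 0 0;-1 0 0 0 0 0 0;-1 0 0 0 0 0 0;-1 0 0 0 0 0 0;-1 0 0 0 0 0 0;-1 0 0 0 0 0 0",
  newtons=30,
)

```text
time_s: 17.2
tool_pos: [0.5558, -0.0973, 0.135]
ee_rot: [-0.031, 3.141, 0.0]
contact_force: [-0.9, -0.9, 0.8]
gripper_width: 0.0137
grip_force: 30.0
```

```bash
python3 - <<'E'
from h import *
here()
# tray from top & w1
for f in('top2','w1'):
    p,im=load(f); lab=cv2.cvtColor(im,cv2.COLOR_BGR2HSV)
    print(f)
    ys=((145,265),(190,262)) if f=='top2' else None
p,im=load('w1')
for n,uv in(('a',(23,143)),('b',(122,127)),('c',(147,230)),('d',(55,244))): print(n,np.round(ray(p,uv,.03)*1000,1))
p,im=load('top2')
for n,uv in(('a',(155,206)),('b',(196.5,200)),('c',(203,244)),('d',(161,250))): print(n,np.round(ray(p,uv,.03)*1000,1))
big=cv2.resize(im[190:262,140:215],None,fx=8,fy=8,interpolation=cv2.INTER_CUBIC); cv2.imwrite('pics/c2.png',big)
E
```

```text
t 17.2 tcp [ 0.5558 -0.0973  0.135 ] grasp [ 0.5558 -0.0973  0.057 ] yaw -3.1215 zdir [ 0.  0. -1.] F [-0.9 -0.9  0.8] w 0.0137 gf 30.0
top2
w1
a [494.4 422.9  30. ]
b [516.8 277.7  30. ]
c [363.8 255.8  30. ]
d [341.3 400.   30. ]
a [496.8 420.5  30. ]
b [515.4 276.2  30. ]
c [361.6 253.6  30. ]
d [343.6 398.5  30. ]
```

View pics/c2.png

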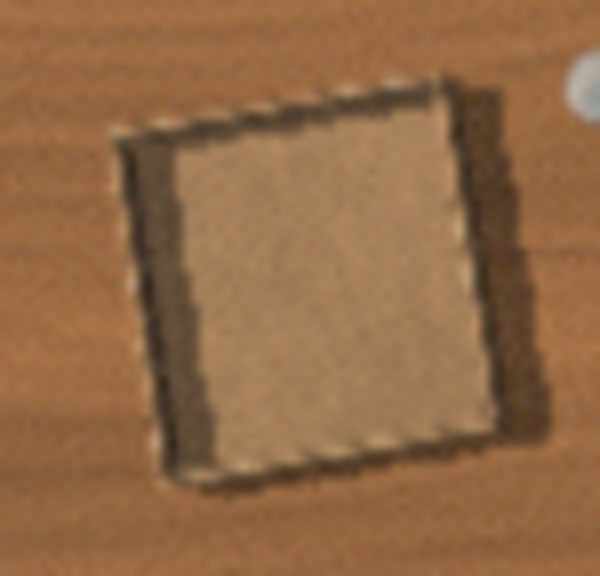

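Emit:
carry_out(
  series="-1 0 0 -.03 0 0 0;-1 0 0 -.06 0 0 0;-1 0 0 -.1 0 0 0;-1 0 0 -.12 0 0 0;-1 0 0 -.12 0 0 0;-1 0 0 -.1 0 0 0;-1 0 0 0 0 0 0",
  newtons=35,
)

```text
time_s: 17.78
tool_pos: [0.5586, -0.0983, 0.2742]
ee_rot: [-0.031, 3.13, -0.006]
contact_force: [1.7, -0.5, -0.0]
gripper_width: 0.0141
grip_force: 35.0
```

```bash
python3 - <<'E'
from h import *
here(); to((.424,.373,.19),3.2846);to((.424,.373,.043),3.2846)
E
```

```text
t 17.78 tcp [ 0.5586 -0.0983  0.2742] grasp [ 0.5595 -0.0986  0.1962] yaw -3.1215 zdir [ 0.011 -0.004 -1.   ] F [ 1.7 -0.5 -0. ] w 0.0141 gf 35.0
t 17.78 dmm [125.2 474.    2.8] share [0.501 1.896 0.011] turn/.08 [-0.06  0.14 -1.54] rows 11.75567765726815
t 17.78 dmm [126.8 474.6 149.8] share [0.507 1.898 0.599] turn/.08 [-0.06  0.14 -1.54] rows 12.315347043883634
```

Emit:
carry_out(
  series="-1 .020 .076 0 0 0 0;-1 .036 .138 0 0 0 0;-1 .0385 .146 0 0 0 0;-1 .0385 .146 0 0 0 0;-1 .0385 .146 0 0 0 0;-1 .0385 .146 0 0 0 0;-1 .0385 .146 0 0 0 0;-1 .0385 .146 0 0 0 0;-1 .0385 .146 0 0 0 0;-1 .0385 .146 0 0 0 0;-1 .0385 .146 0 0 0 0;-1 .0385 .146 0 0 0 0",
)

```text
time_s: 18.78
tool_pos: [0.4355, 0.3201, 0.2659]
ee_rot: [0.031, -3.139, 0.002]
contact_force: [1.2, 0.6, -1.5]
gripper_width: 0.014
grip_force: 35.0
```

Emit:
carry_out(
  series="-1 .036 .138 0 0 0 0;-1 .020 .076 0 0 0 0;-1 0 0 0 0 0 -.77;-1 0 0 0 0 0 -.77;-1 0 0 .06 0 0 0;-1 0 0 .06 0 0 0;-1 0 0 .06 0 0 0;-1 0 0 .06 0 0 0;-1 0 0 .06 0 0 0;-1 0 0 0 0 0 0;-1 0 0 0 0 0 0",
)

```text
time_s: 19.7
tool_pos: [0.4208, 0.3712, 0.1903]
ee_rot: [0.224, -3.129, 0.004]
contact_force: [-0.1, 0.4, -0.7]
gripper_width: 0.014
grip_force: 35.0
```

```bash
python3 - <<'E'
from h import *
here(); to((.424,.373,.043),3.2846)
shot('wrist','w6')
E
```

```text
t 19.7 tcp [0.4208 0.3712 0.1903] grasp [0.4205 0.371  0.1123] yaw -2.9984 zdir [-0.004 -0.003 -1.   ] F [-0.1  0.4 -0.7] w 0.014 gf 35.0
t 19.7 dmm [-3.8  1.4 69.3] share [-0.015  0.006  0.277] turn/.08 [-0.03 -0.05  0.  ] rows 1.6649498560597598
```

View pics/w6.png

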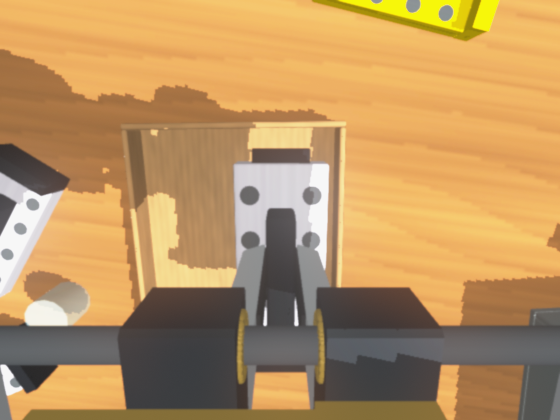

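Emit:
carry_out(
  series="-1 -.01 .006 .06 0 0 0;-1 0 0 .06 0 0 0;-1 0 0 .05 0 0 0;-1 0 0 .04 0 0 0;-1 0 0 .03 0 0 0;-1 0 0 .02 0 0 0;-1 0 0 .01 0 0 0;-1 0 0 0 0 0 0;-1 0 0 0 0 0 0",
)

```text
time_s: 20.5
tool_pos: [0.4246, 0.3741, 0.1253]
ee_rot: [-0.225, 3.133, 0.001]
contact_force: [0.7, -1.1, -2.8]
gripper_width: 0.0135
grip_force: 35.0
```

```bash
python3 - <<'E'
from h import *
here()
E
```

```text
t 20.5 tcp [0.4246 0.3741 0.1253] grasp [0.4247 0.3742 0.0473] yaw -2.9984 zdir [ 0.001  0.    -1.   ] F [ 0.7 -1.1 -2.8] w 0.0135 gf 35.0
```

Emit:
carry_out(
  series="-1 0 0 .01 0 0 0;-1 0 0 .008 0 0 0;-1 0 0 0 0 0 0;-1 0 0 0 0 0 0;-.3 0 0 0 0 0 0;-.3 0 0 0 0 0 0;-.3 0 0 0 0 0 0;-.3 0 0 -.04 0 0 0;-.3 0 0 -.12 0 0 0;-.3 0 0 -.15 0 0 0;-.3 0 0 -.15 0 0 0;-.3 0 0 -.12 0 0 0",
)

```text
time_s: 21.5
tool_pos: [0.4248, 0.3743, 0.2694]
ee_rot: [-0.225, 3.13, 0.003]
contact_force: [1.7, -0.1, -0.2]
gripper_width: 0.0329
grip_force: 0.0
```

```bash
python3 - <<'E'
from h import *
here(); to((.556,-.213,.19),3.16); to((.556,-.213,.058),3.16)
E
```

```text
t 21.5 tcp [0.4248 0.3743 0.2694] grasp [0.4251 0.3744 0.1914] yaw -2.9984 zdir [ 0.003  0.002 -1.   ] F [ 1.7 -0.1 -0.2] w 0.0329 gf 0.0
t 21.5 dmm [ -46.  -600.     0.6] share [-0.184 -2.4    0.003] turn/.08 [0.02 0.04 1.56] rows 14.430560265466836
t 21.5 dmm [ -45.6 -600.2  132.6] share [-0.182 -2.401  0.531] turn/.08 [0.02 0.04 1.56] rows 14.780811808438589
```

Emit:
carry_out(
  series="-.36 -.0115 -.15 0 0 0 0;-.36 -.0115 -.15 0 0 0 0;-.36 -.0115 -.15 0 0 0 0;-.36 -.0115 -.15 0 0 0 0;-.36 -.0115 -.15 0 0 0 0;-.36 -.0115 -.15 0 0 0 0;-.36 -.0115 -.15 0 0 0 0;-.36 -.0115 -.15 0 0 0 0;-.36 -.0115 -.15 0 0 0 0;-.36 -.0115 -.15 0 0 0 0;-.36 -.0115 -.15 0 0 0 0;-.36 -.0115 -.15 0 0 0 0",
)

```text
time_s: 22.5
tool_pos: [0.5229, -0.0685, 0.2667]
ee_rot: [-0.224, 3.132, -0.001]
contact_force: [0.4, 0.0, -0.0]
gripper_width: 0.0303
grip_force: 0.0
```

Emit:
carry_out(
  series="-.36 -.0115 -.15 0 0 0 0;-.36 -.0115 -.15 0 0 0 0;-.36 -.0115 -.15 0 0 0 0;-.36 -.0115 -.15 0 0 0 0;-.36 0 0 0 0 0 .78;-.36 0 0 0 0 0 .78;-.36 0 0 .08 0 0 0;-.36 0 0 .08 0 0 0;-.36 0 0 .08 0 0 0;-.36 0 0 .08 0 0 0;-.36 0 0 0 0 0 0;-.36 0 0 0 0 0 0",
)

```text
time_s: 23.5
tool_pos: [0.5549, -0.213, 0.1851]
ee_rot: [0.029, -3.14, -0.002]
contact_force: [1.3, 0.1, -0.1]
gripper_width: 0.0305
grip_force: 0.0
```

```bash
python3 - <<'E'
from h import *
here(); p,im=shot('wrist','w7'); g=cv2.cvtColor(im,cv2.COLOR_BGR2GRAY)
# rib top: dark run across columns at several rows
u0=proj(p,(.546,-.213,.06)); print(u0,proj(p,(.526,-.213,.06)))
for x in(.53,.54,.55):
    r=int(proj(p,(x,-.213,.06))[1]); d=np.where(g[r-1:r+2,225:345].mean(0)<85)[0]+225
    if len(d): print(r,d.min(),d.max(),len(d),[np.round(ray(p,(c,r),.06)[:2]*1000,1) for c in(d.min(),d.max())])
to((.556,-.213,.058),3.16)
E
```

```text
t 23.5 tcp [ 0.5549 -0.213   0.1851] grasp [ 0.5548 -0.213   0.1071] yaw -3.1232 zdir [-0.002  0.001 -1.   ] F [ 1.3  0.1 -0.1] w 0.0305 gf 0.0
[280.39141102 232.86067997] [281.04188188 200.04748441]
206 268 278 11 [array([ 529.7, -220.6]), array([ 529.6, -214.7])]
223 250 287 28 [array([ 540.2, -231.2]), array([ 539.8, -209.2])]
239 268 288 21 [array([ 550. , -220.4]), array([ 549.8, -208.4])]
t 23.55 dmm [-0.2  0.6 50.4] share [-0.001  0.002  0.202] turn/.08 [-0.01  0.01  0.  ] rows 1.2092218552035827
```

Emit:
carry_out(
  series="-.36 0 -.006 .06 0 0 0;-.36 0 0 .06 0 0 0;-.36 0 0 .04 0 0 0;-.36 0 0 .03 0 0 0;-.36 0 0 .008 0 0 0;-.36 0 0 0 0 0 0;-.36 0 0 0 0 0 0",
)

```text
time_s: 24.13
tool_pos: [0.556, -0.2151, 0.1367]
ee_rot: [-0.029, 3.14, -0.001]
contact_force: [-0.0, 0.3, -0.2]
gripper_width: 0.0299
grip_force: 0.0
```

```bash
python3 - <<'E'
from h import *
here()
E
```

```text
t 24.13 tcp [ 0.556  -0.2151  0.1367] grasp [ 0.5561 -0.2152  0.0587] yaw -3.1231 zdir [ 0.001 -0.001 -1.   ] F [-0.   0.3 -0.2] w 0.0299 gf 0.0
```

Close, read the position, lift.

Emit:
carry_out(
  series="-1 0 0 .003 0 0 0;-1 0 0 0 0 0 0;-1 0 0 0 0 0 0;-1 0 0 0 0 0 0;-1 0 0 0 0 0 0;-1 0 0 0 0 0 0;-1 0 0 0 0 0 0",
  newtons=35,
)

```text
time_s: 24.72
tool_pos: [0.5558, -0.2149, 0.1357]
ee_rot: [-0.029, 3.141, -0.0]
contact_force: [-1.2, 1.0, 3.4]
gripper_width: 0.0138
grip_force: 35.0
```

Emit:
carry_out(
  series="-1 0 0 -.03 0 0 0;-1 0 0 -.06 0 0 0;-1 0 0 -.1 0 0 0;-1 0 0 -.12 0 0 0;-1 0 0 -.12 0 0 0;-1 0 0 -.1 0 0 0;-1 0 0 0 0 0 0",
)

```text
time_s: 25.3
tool_pos: [0.558, -0.2163, 0.2743]
ee_rot: [-0.029, 3.131, -0.01]
contact_force: [0.6, -0.7, 0.3]
gripper_width: 0.0138
grip_force: 35.0
```

```bash
python3 - <<'E'
from h import *
here(); to((.434,.303,.19),3.2846)
E
```

```text
t 25.3 tcp [ 0.558  -0.2163  0.2743] grasp [ 0.5588 -0.2168  0.1963] yaw -3.123 zdir [ 0.01  -0.006 -1.   ] F [ 0.6 -0.7  0.3] w 0.0138 gf 35.0
t 25.3 dmm [114.4 521.6   2. ] share [0.458 2.086 0.008] turn/.08 [-0.08  0.12 -1.56] rows 12.805505800737247
```

Emit:
carry_out(
  series="-1 .0156 .071 0 0 0 0;-1 .028 .128 0 0 0 0;-1 .0312 .142 0 0 0 0;-1 .0312 .142 0 0 0 0;-1 .0312 .142 0 0 0 0;-1 .0312 .142 0 0 0 0;-1 .0312 .142 0 0 0 0;-1 .0312 .142 0 0 0 0;-1 .0312 .142 0 0 0 0;-1 .0312 .142 0 0 0 0;-1 .0312 .142 0 0 0 0;-1 .0312 .142 0 0 0 0",
)

```text
time_s: 26.3
tool_pos: [0.4575, 0.1895, 0.2661]
ee_rot: [0.029, -3.139, 0.001]
contact_force: [0.8, 0.3, -0.4]
gripper_width: 0.0139
grip_force: 35.0
```

Emit:
carry_out(
  series="-1 .031 .142 0 0 0 0;-1 .031 .142 0 0 0 0;-1 .025 .113 0 0 0 0;-1 .015 .07 0 0 0 0;-1 0 0 0 0 0 -.78;-1 0 0 0 0 0 -.78;-1 0 0 .06 0 0 0;-1 0 0 .06 0 0 0;-1 0 0 .06 0 0 0;-1 0 0 .06 0 0 0;-1 0 0 0 0 0 0;-1 0 0 0 0 0 0",
)

```text
time_s: 27.3
tool_pos: [0.4302, 0.3037, 0.2056]
ee_rot: [0.224, -3.129, 0.003]
contact_force: [0.2, 0.5, -1.8]
gripper_width: 0.0137
grip_force: 35.0
```

```bash
python3 - <<'E'
from h import *
here(); to((.434,.303,.043),3.2846)
E
```

```text
t 27.3 tcp [0.4302 0.3037 0.2056] grasp [0.4298 0.3036 0.1276] yaw -2.9984 zdir [-0.004 -0.002 -1.   ] F [ 0.2  0.5 -1.8] w 0.0137 gf 35.0
t 27.3 dmm [-4.1 -1.1 84.6] share [-0.016 -0.005  0.338] turn/.08 [-0.02 -0.06  0.  ] rows 2.0305652956327247
```

Emit:
carry_out(
  series="-1 -.012 -.005 .06 0 0 0;-1 0 0 .07 0 0 0;-1 0 0 .07 0 0 0;-1 0 0 .06 0 0 0;-1 0 0 .04 0 0 0;-1 0 0 .02 0 0 0;-1 0 0 .01 0 0 0;-1 0 0 0 0 0 0;-1 0 0 0 0 0 0",
)

```text
time_s: 28.05
tool_pos: [0.4353, 0.3039, 0.126]
ee_rot: [-0.225, 3.132, 0.001]
contact_force: [-0.4, -0.6, -1.7]
gripper_width: 0.0137
grip_force: 35.0
```

```bash
python3 - <<'E'
from h import *
here()
E
```

```text
t 28.05 tcp [0.4353 0.3039 0.126 ] grasp [0.4354 0.304  0.048 ] yaw -2.9983 zdir [ 0.001  0.001 -1.   ] F [-0.4 -0.6 -1.7] w 0.0137 gf 35.0
```

Emit:
carry_out(
  series="-1 0 0 .01 0 0 0;-1 0 0 .008 0 0 0;-1 0 0 0 0 0 0;-1 0 0 0 0 0 0;-.3 0 0 0 0 0 0;-.3 0 0 0 0 0 0;-.3 0 0 0 0 0 0;-.3 0 0 -.04 0 0 0;-.3 0 0 -.15 0 0 0;-.3 0 0 -.16 0 0 0;-.3 0 0 -.16 0 0 0;-.3 0 0 -.16 0 0 0",
)

```text
time_s: 29.05
tool_pos: [0.4343, 0.3035, 0.2908]
ee_rot: [-0.225, 3.133, 0.0]
contact_force: [0.2, -0.2, -0.7]
gripper_width: 0.033
grip_force: 0.0
```

```bash
python3 - <<'E'
from h import *
here(); to((.50,.15,.30),3.2846)
E
```

```text
t 29.05 tcp [0.4343 0.3035 0.2908] grasp [0.4343 0.3035 0.2128] yaw -2.9984 zdir [ 0.  0. -1.] F [ 0.2 -0.2 -0.7] w 0.033 gf 0.0
t 29.05 dmm [ -43.2 -161.3  -87.3] share [-0.173 -0.645 -0.349] turn/.08 [0.   0.01 0.  ] rows 4.5169971399858735
```

Emit:
carry_out(
  series="-.36 -.035 -.129 -.07 0 0 0;-.36 -.035 -.129 -.07 0 0 0;-.36 -.035 -.129 -.07 0 0 0;-.36 -.035 -.129 -.07 0 0 0;-.36 -.035 -.129 -.07 0 0 0;-.36 0 0 0 0 0 0;-.36 0 0 0 0 0 0;-.36 0 0 0 0 0 0",
)

```text
time_s: 29.72
tool_pos: [0.5005, 0.1504, 0.3758]
ee_rot: [0.224, -3.133, -0.001]
contact_force: [-0.3, 1.1, -0.4]
gripper_width: 0.0303
grip_force: 0.0
```

```bash
python3 - <<'E'
from h import *
here(); p,im=shot('wrist','w8'); hsv=cv2.cvtColor(im,cv2.COLOR_BGR2HSV); g=hsv[...,2]
m=((hsv[...,1]<60)&(g>120)).astype(np.uint8)*255
for c in rects(im,m,400):
    r=wrect(p,c,.016)
    if r[2]<130: print(r,np.round(c[:,0].mean(0)))
for c in rects(im,((g<90)*255).astype(np.uint8),80):
    r=wrect(p,c,.04)
    if r[2]<80: print('dark',r,np.round(c[:,0].mean(0)))
E
```

```text
t 29.72 tcp [0.5005 0.1504 0.3758] grasp [0.5005 0.1505 0.2978] yaw -2.9989 zdir [-0.     0.001 -1.   ] F [-0.3  1.1 -0.4] w 0.0303 gf 0.0
[754.2 536.  116.5  95.8 -74.3] [524. 392.]
[606.9 236.4  90.6  33.6  26.8] [332. 276.]
[513.1 211.8  33.1  31.8  76.4] [327. 201.]
[434.  303.5 102.2  53.2   8.2] [414. 147.]
[422.2 373.  103.2  56.    8.1] [470. 148.]
[455.3 160.3 103.3  49.3 -25.2] [294. 148.]
dark [435.5 300.9  56.4  18.2   8.1] [417. 149.]
dark [423.8 369.9  57.4  22.7   8.1] [480. 149.]
dark [383.1 285.8  28.7   4.2 -81.8] [416. 102.]
dark [371.9 351.8  30.3   3.2 -81.8] [476. 100.]
```

View pics/w8.png

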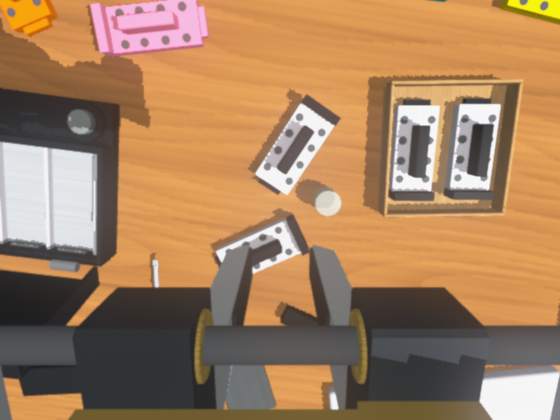

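```bash
python3 - <<'E'
from h import *
to((.454,.160,.10),2.702)
E
```

```text
t 29.77 dmm [ 44.1  15.5 197.2] share [0.177 0.062 0.789] turn/.08 [ 0.   -0.02  7.29] rows 7.293669621055031
```

Emit:
carry_out(
  series="-.36 .0885 .031 0 0 0 0;-.36 .0885 .031 0 0 0 0;-.36 0 0 .1 0 0 .911;-.36 0 0 .1 0 0 .911;-.36 0 0 .1 0 0 .911;-.36 0 0 .1 0 0 .911;-.36 0 0 .1 0 0 .911;-.36 0 0 .1 0 0 .911;-.36 0 0 .1 0 0 .911;-.36 0 0 .09 0 0 .911;-.36 0 0 0 0 0 0;-.36 0 0 0 0 0 0",
)

```text
time_s: 30.77
tool_pos: [0.4529, 0.1601, 0.1765]
ee_rot: [-0.678, -3.063, 0.003]
contact_force: [1.0, 0.6, 0.4]
gripper_width: 0.03
grip_force: 0.0
```

```bash
python3 - <<'E'
from h import *
here(); p,im=shot('wrist','w9'); g=cv2.cvtColor(im,cv2.COLOR_BGR2HSV)[...,2]
for c in rects(im,((g<90)*255).astype(np.uint8),150): 
    b=cv2.boundingRect(c)
    if b[2]<250: print(b,wrect(p,c,.04))
for t in(-.025,-.015,-.005,.0,.01): 
    X=np.array([.454,.160,.04])+t*np.array([np.cos(2.702),np.sin(2.702),0])*-1
    u=proj(p,X); r=int(u[1]); d=np.where(g[r,230:335]<100)[0]+230; print(np.round(u),d.min() if len(d) else '',d.max() if len(d) else '',len(d))
cv2.imwrite('pics/w9c.png',im[60:300,130:430])
E
```

```text
t 30.77 tcp [0.4529 0.1601 0.1765] grasp [0.4525 0.1601 0.0985] yaw 2.7056 zdir [-0.005 -0.001 -1.   ] F [1.  0.6 0.4] w 0.03 gf 0.0
(310, 380, 28, 29) [568.2 139.6  23.2  19.3 -24.8]
(339, 288, 221, 121) [571.8 230.2 147.9  92.9  65.1]
(0, 287, 217, 133) [477.   15.  150.5 101.4  66.5]
(314, 285, 44, 57) [516.1 166.4  49.2  20.1  15. ]
(206, 249, 46, 81) [478.  121.   64.7  25.3 -53.2]
(467, 163, 93, 53) [482.7 303.   54.6  17.1 -87.2]
(447, 66, 78, 98) [434.6 300.5  61.7  22.    7.8]
(540, 40, 14, 15) [411.9 342.6   7.5   7.2 -15.4]
(404, 23, 51, 38) [381.4 283.8  28.9   5.6 -82.3]
[282. 205.]   0
[282. 220.] 275 275 1
[282. 236.] 275 281 7
[282. 243.] 275 283 9
[282. 258.] 247 313 16
```

View pics/w9c.png

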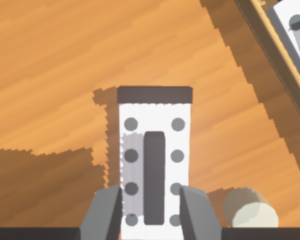

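Emit:
carry_out(
  series="-.36 .004 .010 .06 0 0 0;-.36 0 0 .06 0 0 0;-.36 0 0 .05 0 0 0;-.36 0 0 .03 0 0 0;-.36 0 0 .02 0 0 0;-.36 0 0 .01 0 0 0;-.36 0 0 0 0 0 0;-.36 0 0 0 0 0 0",
)

```text
time_s: 31.48
tool_pos: [0.4557, 0.1621, 0.1214]
ee_rot: [0.684, 3.065, 0.001]
contact_force: [-0.4, -0.1, -0.6]
gripper_width: 0.0302
grip_force: 0.0
```

```bash
python3 - <<'E'
from h import *
here()
E
```

```text
t 31.48 tcp [0.4557 0.1621 0.1214] grasp [0.4559 0.1622 0.0434] yaw 2.7021 zdir [ 0.001  0.    -1.   ] F [-0.4 -0.1 -0.6] w 0.0302 gf 0.0
```

Emit:
carry_out(
  series="-.36 .010 0 .012 0 0 0;-.36 0 0 .007 0 0 0;-.36 0 0 0 0 0 0;-.36 0 0 0 0 0 0;-1 0 0 0 0 0 0;-1 0 0 0 0 0 0;-1 0 0 0 0 0 0;-1 0 0 0 0 0 0;-1 0 0 0 0 0 0;-1 0 0 0 0 0 0",
  newtons=35,
)

```text
time_s: 32.32
tool_pos: [0.4529, 0.163, 0.116]
ee_rot: [0.685, 3.066, -0.0]
contact_force: [-0.0, -0.7, 0.7]
gripper_width: 0.0137
grip_force: 35.0
```

```bash
python3 - <<'E'
from h import *
here(); p,im=shot('wrist','w10'); g=cv2.cvtColor(im,cv2.COLOR_BGR2GRAY)
print([np.round(proj(p,np.array([*(np.array([.4559,.1622])+t*np.array([np.cos(2.702),np.sin(2.702)])),z])),1) for t,z in((.059,.028),(.049,.028),(.049,.016))])
print([ (v,int(g[v,265:298].mean())) for v in range(60,180,3)])
E
```

```text
t 32.32 tcp [0.4529 0.163  0.116 ] grasp [0.4529 0.163  0.038 ] yaw 2.7018 zdir [ 0. -0. -1.] F [-0.  -0.7  0.7] w 0.0137 gf 35.0
[array([282.5, 158.1]), array([282.5, 179.4]), array([282.4, 176.1])]
[(60, 186), (63, 186), (66, 185), (69, 183), (72, 183), (75, 182), (78, 181), (81, 181), (84, 181), (87, 182), (90, 182), (93, 183), (96, 183), (99, 183), (102, 183), (105, 183), (108, 182), (111, 182), (114, 184), (117, 185), (120, 186), (123, 187), (126, 188), (129, 189), (132, 189), (135, 188), (138, 189), (141, 191), (144, 192), (147, 194), (150, 195), (153, 98), (156, 96), (159, 103), (162, 104), (165, 106), (168, 107), (171, 109), (174, 111), (177, 186)]
```

Emit:
carry_out(
  series="-1 0 0 -.04 0 0 0;-1 0 0 -.08 0 0 0;-1 0 0 -.12 0 0 -.955;-1 0 0 -.12 0 0 -.955;-1 0 0 -.12 0 0 -.955;-1 0 0 -.12 0 0 -.955;-1 0 0 -.04 0 0 -.955;-1 0 0 0 0 0 -.955;-1 0 0 0 0 0 0;-1 0 0 0 0 0 0",
)

```text
time_s: 33.2
tool_pos: [0.4525, 0.1631, 0.276]
ee_rot: [0.026, -3.141, -0.0]
contact_force: [-0.1, 0.5, -1.4]
gripper_width: 0.0134
grip_force: 35.0
```

```bash
python3 - <<'E'
from h import *
here(); to((.5547,-.2145,.19),3.16)
E
```

```text
t 33.2 tcp [0.4525 0.1631 0.276 ] grasp [0.4524 0.1631 0.198 ] yaw -3.1249 zdir [-0.  0. -1.] F [-0.1  0.5 -1.4] w 0.0134 gf 35.0
t 33.2 dmm [ -95.9 -379.2    8. ] share [-0.384 -1.517  0.032] turn/.08 [ 0.   -0.   -0.02] rows 9.382546810634006
```

Emit:
carry_out(
  series="-1 -.018 -.07 0 0 0 0;-1 -.033 -.13 0 0 0 0;-1 -.0354 -.14 0 0 0 0;-1 -.0354 -.14 0 0 0 0;-1 -.0354 -.14 0 0 0 0;-1 -.0354 -.14 0 0 0 0;-1 -.0354 -.14 0 0 0 0;-1 -.0354 -.14 0 0 0 0;-1 -.0354 -.14 0 0 0 0;-1 -.0354 -.14 0 0 0 0;-1 -.033 -.13 0 0 0 0;-1 -.017 -.067 0 0 0 0",
)

```text
time_s: 34.2
tool_pos: [0.5558, -0.218, 0.2746]
ee_rot: [0.022, -3.14, 0.001]
contact_force: [0.6, -1.2, -1.2]
gripper_width: 0.0136
grip_force: 35.0
```

Emit:
carry_out(
  series="-1 0 0 0.03 0 0 0;-1 0 0 .08 0 0 0;-1 0 0 .08 0 0 0;-1 0 0 .08 0 0 0;-1 0 0 .05 0 0 0;-1 0 0 0 0 0 0;-1 0 0 0 0 0 0;-1 0 0 0 0 0 0;-1 0 0 0 0 0 0",
)

```text
time_s: 34.95
tool_pos: [0.5568, -0.2146, 0.1975]
ee_rot: [-0.029, 3.139, -0.002]
contact_force: [-0.0, -0.4, -2.0]
gripper_width: 0.014
grip_force: 35.0
```

```bash
python3 - <<'E'
from h import *
here(); to((.5547,-.2145,.059),3.16); p,im=shot('wrist','w11'); g=cv2.cvtColor(im,cv2.COLOR_BGR2GRAY)
R=Ro.from_rotvec(state()['ee_rot']); T=state()['tool_pos']
# bezel edge in hand: predicted for carrier origin = grasp -1.3mm along tool x
for t,z in((.059,.078-.038+.038+.010),(.049,.088)): print(np.round(proj(p,T+R.apply([t-.0013,0,z])),1))
print([ (v,int(g[v,265:298].mean())) for v in range(130,190,3)])
print([(u,int(g[160:166,u].mean())) for u in range(220,345,4)])
E
```

```text
t 34.95 tcp [ 0.5568 -0.2146  0.1975] grasp [ 0.557  -0.2147  0.1195] yaw -3.123 zdir [ 0.003 -0.001 -1.   ] F [-0.  -0.4 -2. ] w 0.014 gf 35.0
t 34.95 dmm [ 2.3  0.2 60.5] share [0.009 0.001 0.242] turn/.08 [-0.02  0.03  0.  ] rows 1.4526346171043414
[280.2 154.6]
[280.2 176. ]
[(130, 59), (133, 59), (136, 150), (139, 220), (142, 220), (145, 219), (148, 222), (151, 200), (154, 54), (157, 57), (160, 58), (163, 59), (166, 60), (169, 60), (172, 61), (175, 62), (178, 147), (181, 161), (184, 161), (187, 161)]
[(220, 134), (224, 134), (228, 129), (232, 54), (236, 54), (240, 54), (244, 54), (248, 55), (252, 54), (256, 55), (260, 55), (264, 56), (268, 56), (272, 57), (276, 58), (280, 58), (284, 59), (288, 60), (292, 62), (296, 62), (300, 64), (304, 65), (308, 67), (312, 69), (316, 76), (320, 77), (324, 79), (328, 80), (332, 191), (336, 221), (340, 222), (344, 223)]
```

View pics/w11.png

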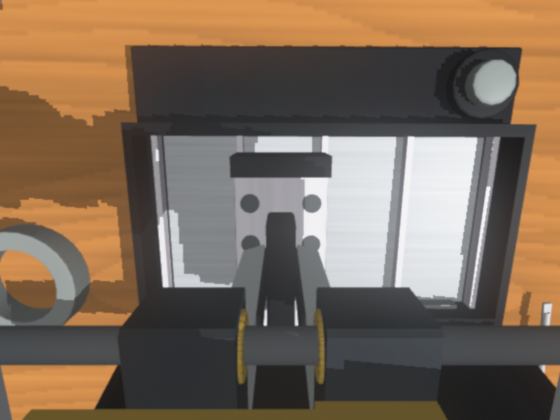

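```bash
python3 - <<'E'
from h import *
p,im=load('w11'); g=cv2.cvtColor(im,cv2.COLOR_BGR2GRAY)
print(np.round(ray(p,(280,136),.02)*1000,1),np.round(ray(p,(280,136),.045)*1000,1))
print([(u,int(g[142:149,u].mean())) for u in range(232,262)]);print([(u,int(g[142:149,u].mean())) for u in range(306,332)])
for u in(247,320): print(np.round(ray(p,(u,145),.03)*1000,1))
E
```

```text
[ 493.3 -216.2   20. ] [ 492.7 -216.2   45. ]
[(232, 135), (233, 136), (234, 136), (235, 137), (236, 143), (237, 153), (238, 157), (239, 158), (240, 157), (241, 154), (242, 138), (243, 117), (244, 125), (245, 134), (246, 136), (247, 137), (248, 137), (249, 136), (250, 136), (251, 136), (252, 137), (253, 139), (254, 161), (255, 199), (256, 208), (257, 211), (258, 217), (259, 219), (260, 219), (261, 219)]
[(306, 221), (307, 222), (308, 222), (309, 222), (310, 221), (311, 210), (312, 164), (313, 142), (314, 141), (315, 141), (316, 141), (317, 141), (318, 141), (319, 138), (320, 132), (321, 154), (322, 218), (323, 237), (324, 240), (325, 240), (326, 240), (327, 238), (328, 229), (329, 225), (330, 224), (331, 224)]
[ 499.5 -238.5   30. ]
[ 498.5 -188.9   30. ]
```

Emit:
carry_out(
  series="-1 .004 0 .04 0 0 0;-1 0 0 .06 0 0 0;-1 0 0 .05 0 0 0;-1 0 0 .04 0 0 0;-1 0 0 .025 0 0 0;-1 0 0 .012 0 0 0;-1 0 0 .005 0 0 0;-1 0 0 0 0 0 0;-1 0 0 0 0 0 0",
)

```text
time_s: 35.75
tool_pos: [0.5554, -0.2146, 0.1385]
ee_rot: [-0.029, 3.14, -0.001]
contact_force: [0.1, 0.3, -1.2]
gripper_width: 0.0136
grip_force: 35.0
```

```bash
python3 - <<'E'
from h import *
here()
E
```

```text
t 35.75 tcp [ 0.5554 -0.2146  0.1385] grasp [ 0.5554 -0.2147  0.0605] yaw -3.123 zdir [ 0.001 -0.001 -1.   ] F [ 0.1  0.3 -1.2] w 0.0136 gf 35.0
```

Emit:
carry_out(
  series="-1 0 0 .008 0 0 0;-1 0 0 .002 0 0 0;-1 0 0 0 0 0 0;-1 0 0 0 0 0 0;-.36 0 0 0 0 0 0;-.36 0 0 0 0 0 0;-.36 0 0 0 0 0 0;-.36 0 0 -.04 0 0 0;-.36 0 0 -.15 0 0 0;-.36 0 0 -.16 0 0 0;-.36 0 0 -.16 0 0 0;-.36 0 0 -.12 0 0 0",
)

```text
time_s: 36.75
tool_pos: [0.5556, -0.2147, 0.2975]
ee_rot: [-0.029, 3.138, -0.004]
contact_force: [0.7, 0.3, 1.3]
gripper_width: 0.03
grip_force: 0.0
```

```bash
python3 - <<'E'
from h import *
here(); to((.588,.135,.20),2.147); shot('top','top3')
E
```

```text
t 36.75 tcp [ 0.5556 -0.2147  0.2975] grasp [ 0.5559 -0.2149  0.2195] yaw -3.1229 zdir [ 0.004 -0.002 -1.   ] F [0.7 0.3 1.3] w 0.03 gf 0.0
t 36.75 dmm [-38.8 349.1  18.9] share [-0.155  1.396  0.075] turn/.08 [-0.    0.06 12.67] rows 12.665552726932292
```

Emit:
carry_out(
  series="-.36 -.0155 .14 0 0 0 0;-.36 -.0155 .14 0 0 0 0;-.36 -.0155 .14 0 0 0 0;-.36 -.0155 .14 0 0 0 0;-.36 -.0155 .14 0 0 0 0;-.36 -.0155 .14 0 0 0 0;-.36 -.0155 .14 0 0 0 0;-.36 -.0155 .14 0 0 0 0;-.36 -.0155 .14 0 0 0 0;-.36 -.0155 .14 0 0 0 0;-.36 0 0 0 0 0 .975;-.36 0 0 0 0 0 .975",
)

```text
time_s: 37.8
tool_pos: [0.5869, 0.1388, 0.2933]
ee_rot: [0.215, 3.134, 0.0]
contact_force: [0.3, -0.8, -0.2]
gripper_width: 0.0303
grip_force: 0.0
```

Emit:
carry_out(
  series="-.36 0 0 0 0 0 .975;-.36 0 0 0 0 0 .975;-.36 0 0 0 0 0 .975;-.36 0 0 0 0 0 .975;-.36 0 0 0 0 0 .975;-.36 0 0 0 0 0 .975;-.36 0 0 0 0 0 .975;-.36 0 0 0 0 0 .975;-.36 0 0 0 0 0 .975;-.36 0 0 0 0 0 .975;-.36 0 0 0 0 0 .975;-.36 0 0 0 0 0 0",
)

```text
time_s: 38.8
tool_pos: [0.5871, 0.1363, 0.2933]
ee_rot: [1.501, 2.759, 0.0]
contact_force: [0.3, -0.6, -0.1]
gripper_width: 0.0298
grip_force: 0.0
```

Emit:
carry_out(
  series="-.36 0 0 .02 0 0 0;-.36 0 0 0 0 0 0;-.36 0 0 0 0 0 0",
)

```text
time_s: 39.05
tool_pos: [0.5868, 0.1362, 0.2873]
ee_rot: [-1.498, -2.76, 0.001]
contact_force: [-1.1, -0.1, -0.3]
gripper_width: 0.0302
grip_force: 0.0
```

```bash
python3 - <<'E'
from h import *
here(); p,im=shot('wrist','w12'); hsv=cv2.cvtColor(im,cv2.COLOR_BGR2HSV); g=hsv[...,2]
m=((hsv[...,1]<60)&(g>130)).astype(np.uint8)*255
m[295:]=0
for c in rects(im,m,300):
    r=wrect(p,c,.016); print(r,cv2.boundingRect(c))
for c in rects(im,((g<100)*255).astype(np.uint8),80):
    r=wrect(p,c,.04)
    if r[2]<80: print('dark',r,cv2.boundingRect(c), 'at.028',wrect(p,c,.028))
d=np.array([np.cos(2.147),np.sin(2.147)]); O=np.array([.588,.135])
for t,z in((.059,.028),(.049,.028),(.030,.04),(0,.04),(-.03,.04)): print(t,np.round(proj(p,[*(O+t*d),z]),1))
E
```

```text
t 39.05 tcp [0.5868 0.1362 0.2873] grasp [0.5867 0.1362 0.2093] yaw 2.1473 zdir [-0.001 -0.    -1.   ] F [-1.1 -0.1 -0.3] w 0.0302 gf 0.0
[672.5 101.9  63.8  28.3 -41.2] (312, 245, 40, 50)
[581.6  42.6  63.9  29.  -72.6] (210, 245, 40, 50)
[590.5 134.8 101.   49.  -57.1] (259, 151, 51, 100)
[784.9 293.8  93.4  39.3 -46.5] (519, 123, 41, 95)
[509.1 210.1  32.6  31.6 -57.3] (238, 70, 35, 38)
dark [654.1 -73.5  29.3   9.7 -58.8] (223, 386, 10, 24) at.028 [658.  -83.3  30.4  10.1 -58.8]
dark [ 482.1 -177.7   74.3   69.    32.9] (2, 364, 69, 56) at.028 [ 479.7 -191.2   77.    71.5   32.9]
dark [906.8 150.7  27.1  14.2  33.1] (533, 351, 27, 13) at.028 [919.9 149.1  28.1  14.7  33.1]
dark [591.3  31.9  79.9  50.9 -53. ] (207, 253, 51, 76) at.028 [592.8  26.   82.8  52.8 -53. ]
dark [672.2 203.3  45.4  23.6  72.4] (372, 171, 54, 46) at.028 [676.7 203.6  47.1  24.4  72.4]
0.059 [282.1 140.8]
0.049 [282.1 151.7]
0.03 [282.1 173.7]
0 [282.  205.7]
-0.03 [282.  236.5]
```

```bash
python3 - <<'E'
from h import *
to((.5897,.136,.0385),2.145)
E
```

```text
t 39.1 dmm [ -1.8   2.2 171.1] share [-0.007  0.009  0.684] turn/.08 [-0.01 -0.    0.03] rows 4.102488106362486
```

Emit:
carry_out(
  series="-.36 .002 .010 .08 0 0 0;-.36 0 0 .12 0 0 0;-.36 0 0 .12 0 0 0;-.36 0 0 .12 0 0 0;-.36 0 0 .1 0 0 0;-.36 0 0 .05 0 0 0;-.36 0 0 .02 0 0 0;-.36 0 0 .01 0 0 0;-.36 0 0 0 0 0 0;-.36 0 0 0 0 0 0",
)

```text
time_s: 39.93
tool_pos: [0.5904, 0.1382, 0.1348]
ee_rot: [1.498, 2.758, 0.003]
contact_force: [0.3, 0.5, 0.2]
gripper_width: 0.0302
grip_force: 0.0
```

```bash
python3 - <<'E'
from h import *
here();to((.5897,.136,.0385),2.145)
E
```

```text
t 39.93 tcp [0.5904 0.1382 0.1348] grasp [0.5906 0.1382 0.0568] yaw 2.1463 zdir [ 0.003  0.    -1.   ] F [0.3 0.5 0.2] w 0.0302 gf 0.0
t 39.93 dmm [-1.5 -1.8 18.3] share [-0.006 -0.007  0.073] turn/.08 [0.04 0.02 0.02] rows 0.44192678487584797
```

Emit:
carry_out(
  series="-.36 -.006 -.006 .03 0 0 0;-.36 0 0 .03 0 0 0;-.36 0 0 .013 0 0 0;-.36 0 0 0 0 0 0;-.36 0 0 0 0 0 0;-1 0 0 0 0 0 0;-1 0 0 0 0 0 0;-1 0 0 0 0 0 0;-1 0 0 0 0 0 0;-1 0 0 0 0 0 0;-1 0 0 0 0 0 0",
  newtons=35,
)

```text
time_s: 40.85
tool_pos: [0.5888, 0.1361, 0.1148]
ee_rot: [1.5, 2.76, 0.001]
contact_force: [0.1, 1.1, -0.9]
gripper_width: 0.0139
grip_force: 35.0
```

```bash
python3 - <<'E'
from h import *
here(); p,im=shot('wrist','w13'); g=cv2.cvtColor(im,cv2.COLOR_BGR2GRAY)
T=state()['tool_pos']; R=Ro.from_rotvec(state()['ee_rot']); zt=T[2]
for t in(.059,.049): print(np.round(proj(p,T+R.apply([t,0,zt-.028])),1))
print([ (v,int(g[v,265:298].mean())) for v in range(140,190,2)])
E
```

```text
t 40.85 tcp [0.5888 0.1361 0.1148] grasp [0.5889 0.1361 0.0368] yaw 2.1461 zdir [ 0.001  0.    -1.   ] F [ 0.1  1.1 -0.9] w 0.0139 gf 35.0
[282.3 150.9]
[282.3 172.5]
[(140, 178), (142, 178), (144, 179), (146, 179), (148, 169), (150, 92), (152, 89), (154, 95), (156, 96), (158, 97), (160, 98), (162, 100), (164, 101), (166, 102), (168, 103), (170, 104), (172, 106), (174, 153), (176, 199), (178, 200), (180, 207), (182, 231), (184, 245), (186, 246), (188, 246)]
```

Emit:
carry_out(
  series="-1 0 0 -.04 0 0 0;-1 0 0 -.08 0 0 0;-1 0 0 -.12 0 0 0;-1 0 0 -.12 0 0 0;-1 0 0 -.12 0 0 0;-1 0 0 -.1 0 0 0;-1 0 0 -.03 0 0 -.5;-1 0 0 0 0 0 -.938;-1 0 0 0 0 0 -.938;-1 0 0 0 0 0 -.938;-1 0 0 0 0 0 -.938;-1 0 0 0 0 0 -.938",
)

```text
time_s: 41.9
tool_pos: [0.5879, 0.1358, 0.2672]
ee_rot: [-0.893, -3.011, 0.001]
contact_force: [0.2, -0.1, -2.6]
gripper_width: 0.0136
grip_force: 35.0
```

Emit:
carry_out(
  series="-1 0 0 0 0 0 -.938;-1 0 0 0 0 0 -.938;-1 0 0 0 0 0 -.938;-1 0 0 0 0 0 -.938;-1 0 0 0 0 0 -.938;-1 0 0 0 0 0 -.938;-1 0 0 0 0 0 -.938;-1 0 0 0 0 0 -.938;-1 0 0 0 0 0 0;-1 0 0 0 0 0 0",
)

```text
time_s: 42.73
tool_pos: [0.5881, 0.1359, 0.2671]
ee_rot: [0.028, -3.14, 0.0]
contact_force: [0.3, 0.5, -0.7]
gripper_width: 0.0139
grip_force: 35.0
```

```bash
python3 - <<'E'
from h import *
here();to((.5545,-.0985,.19),3.16)
E
```

```text
t 42.73 tcp [0.5881 0.1359 0.2671] grasp [0.588  0.1359 0.1891] yaw -3.1235 zdir [-0.001 -0.    -1.   ] F [ 0.3  0.5 -0.7] w 0.0139 gf 35.0
t 42.73 dmm [  37.8 -233.7   -0.8] share [ 0.151 -0.935 -0.003] turn/.08 [-0.   -0.01 -0.  ] rows 5.6783611746087015
```

Emit:
carry_out(
  series="-1 .0113 -.07 0 0 0 0;-1 .021 -.13 0 0 0 0;-1 .0226 -.14 0 0 0 0;-1 .0226 -.14 0 0 0 0;-1 .0226 -.14 0 0 0 0;-1 .021 -.13 0 0 0 0;-1 .0178 -.11 0 0 0 0;-1 .0121 -.075 0 0 0 0;-1 0 0 0 0 0 0;-1 0 0 0 0 0 0",
)

```text
time_s: 43.57
tool_pos: [0.5552, -0.0992, 0.2672]
ee_rot: [0.026, -3.141, -0.001]
contact_force: [-0.3, -0.2, -1.5]
gripper_width: 0.0138
grip_force: 35.0
```

Emit:
carry_out(
  series="-1 0 0 .04 0 0 0;-1 0 0 .08 0 0 0;-1 0 0 .08 0 0 0;-1 0 0 .06 0 0 0;-1 0 0 .02 0 0 0;-1 0 0 0 0 0 0;-1 0 0 0 0 0 0;-1 0 0 0 0 0 0",
)

```text
time_s: 44.23
tool_pos: [0.5564, -0.0982, 0.1983]
ee_rot: [-0.033, 3.139, -0.001]
contact_force: [-0.5, 0.3, -1.8]
gripper_width: 0.014
grip_force: 35.0
```

```bash
python3 - <<'E'
from h import *
here();to((.5545,-.0985,.0580),3.16); p,im=shot('wrist','w14'); g=cv2.cvtColor(im,cv2.COLOR_BGR2GRAY)
T=state()['tool_pos']; R=Ro.from_rotvec(state()['ee_rot'])
print([np.round(proj(p,T+R.apply([t-.0005,y,.0868])),1) for t,y in((.059,0),(.049,0),(.054,-.024),(.054,.024))])
print([(v,int(g[v,265:298].mean())) for v in range(120,190,2)])
print([(u,int(g[160:166,u].mean())) for u in range(220,345,3)])
print([(u,int(g[142:149,u].mean())) for u in range(225,350,1)])
E
```

```text
t 44.23 tcp [ 0.5564 -0.0982  0.1983] grasp [ 0.5566 -0.0982  0.1203] yaw -3.1208 zdir [ 0.002 -0.001 -1.   ] F [-0.5  0.3 -1.8] w 0.014 gf 35.0
t 44.23 dmm [ 2.  -0.3 62.3] share [ 0.008 -0.001  0.249] turn/.08 [-0.01  0.03  0.03] rows 1.4936875098389226
[array([279.9, 153.4]), array([279.9, 175. ]), array([228.2, 164.2]), array([331.5, 164.3])]
[(120, 63), (122, 71), (124, 72), (126, 73), (128, 73), (130, 72), (132, 72), (134, 144), (136, 231), (138, 234), (140, 235), (142, 235), (144, 236), (146, 237), (148, 225), (150, 82), (152, 67), (154, 69), (156, 70), (158, 70), (160, 70), (162, 71), (164, 71), (166, 71), (168, 72), (170, 72), (172, 73), (174, 130), (176, 183), (178, 184), (180, 184), (182, 184), (184, 183), (186, 183), (188, 184)]
[(220, 151), (223, 151), (226, 152), (229, 107), (232, 65), (235, 65), (238, 65), (241, 66), (244, 66), (247, 66), (250, 67), (253, 67), (256, 68), (259, 68), (262, 68), (265, 69), (268, 69), (271, 70), (274, 70), (277, 71), (280, 71), (283, 72), (286, 72), (289, 72), (292, 73), (295, 73), (298, 73), (301, 73), (304, 73), (307, 76), (310, 78), (31
[... 894 characters left out ...]
35), (290, 235), (291, 235), (292, 235), (293, 235), (294, 235), (295, 235), (296, 235), (297, 235), (298, 235), (299, 235), (300, 235), (301, 235), (302, 235), (303, 235), (304, 235), (305, 234), (306, 235), (307, 235), (308, 235), (309, 234), (310, 225), (311, 181), (312, 158), (313, 156), (314, 156), (315, 156), (316, 152), (317, 132), (318, 92), (319, 90), (320, 135), (321, 177), (322, 182), (323, 180), (324, 180), (325, 179), (326, 165), (327, 117), (328, 76), (329, 68), (330, 67), (331, 67), (332, 67), (333, 66), (334, 65), (335, 64), (336, 62), (337, 62), (338, 61), (339, 62), (340, 65), (341, 72), (342, 76), (343, 77), (344, 77), (345, 77), (346, 77), (347, 78), (348, 79), (349, 90)]
```

Emit:
carry_out(
  series="-1 .004 .002 .04 0 0 0;-1 0 0 .06 0 0 0;-1 0 0 .05 0 0 0;-1 0 0 .04 0 0 0;-1 0 0 .03 0 0 0;-1 0 0 .015 0 0 0;-1 0 0 .006 0 0 0;-1 0 0 0 0 0 0;-1 0 0 0 0 0 0",
)

```text
time_s: 45.03
tool_pos: [0.555, -0.0982, 0.1374]
ee_rot: [-0.031, 3.14, -0.001]
contact_force: [-0.6, 0.8, -1.2]
gripper_width: 0.0135
grip_force: 35.0
```

```bash
python3 - <<'E'
from h import *
here()
E
```

```text
t 45.03 tcp [ 0.555  -0.0982  0.1374] grasp [ 0.555  -0.0982  0.0594] yaw -3.1216 zdir [ 0.001 -0.    -1.   ] F [-0.6  0.8 -1.2] w 0.0135 gf 35.0
```

Emit:
carry_out(
  series="-1 0 0 .008 0 0 0;-1 0 0 .002 0 0 0;-1 0 0 0 0 0 0;-1 0 0 0 0 0 0;-.36 0 0 0 0 0 0;-.36 0 0 0 0 0 0;-.36 0 0 0 0 0 0;-.36 0 0 -.04 0 0 0;-.36 0 0 -.14 0 0 0;-.36 0 0 -.16 0 0 0;-.36 0 0 -.16 0 0 0;-.36 0 0 -.16 0 0 0",
)

```text
time_s: 46.03
tool_pos: [0.5541, -0.0978, 0.3019]
ee_rot: [-0.032, 3.141, -0.0]
contact_force: [1.0, -0.4, -0.5]
gripper_width: 0.0299
grip_force: 0.0
```

Emit:
carry_out(
  series="-.36 .04 -.1 -.12 0 0 0;-.36 .04 -.1 -.12 0 0 0;-.36 .04 0 -.12 0 0 0;-.36 0 0 0 0 0 0;-.36 0 0 0 0 0 0;-.36 0 0 0 0 0 0",
)

```text
time_s: 46.53
tool_pos: [0.5252, -0.1482, 0.3891]
ee_rot: [0.032, -3.141, -0.001]
contact_force: [0.1, 0.5, -0.6]
gripper_width: 0.0296
grip_force: 0.0
```

```bash
python3 - <<'E'
from h import *
here(); p,im=shot('wrist','w15'); hsv=cv2.cvtColor(im,cv2.COLOR_BGR2HSV); g=hsv[...,2]
# dark components in the bays; rib top z=.06, bezel z=.048
for th in(80,110):
  for c in rects(im,((g<th)*255).astype(np.uint8),60):
    r=wrect(p,c,.06)
    if r[2]<80 and 470<r[0]<640: print(th,'rib.06',r,'bez.048',wrect(p,c,.048),cv2.boundingRect(c))
for y in(-.0985,-.2147):
    for n,x,z in(('bezel',.557-.054,.048),('ribF',.53,.06),('rib',.557,.06),('ribB',.584,.06),('body',.52,.036),('plug',.557+.0555,.028)):
        u,v=proj(p,(x,y,z)).round().astype(int); print(n,(u,v),g[v-1:v+2,u-1:u+2].mean().round())
s=(slice(None),)
for y in(-.0985,-.2147):
    u=int(round(proj(p,(.52,y,.05))[0])); col=g[:,u-2:u+3].mean(1).astype(int); print(u,[(v,col[v]) for v in range(110,290,4)])
E
```

```text
t 46.53 tcp [ 0.5252 -0.1482  0.3891] grasp [ 0.5252 -0.1482  0.3111] yaw -3.1214 zdir [-0.  0. -1.] F [ 0.1  0.5 -0.6] w 0.0296 gf 0.0
110 rib.06 [ 618.7 -394.6   33.3   15.9   67.8] bez.048 [ 623.5 -401.8   34.2   16.3   67.8] (61, 251, 30, 17)
110 rib.06 [ 611.1 -353.6   28.5    5.7  -29.2] bez.048 [ 615.7 -359.5   29.3    5.9  -29.2] (102, 247, 13, 19)
110 rib.06 [ 556.2 -380.4   32.4    6.1   77.6] bez.048 [ 559.2 -387.2   33.3    6.3   77.6] (67, 209, 29, 8)
bezel (np.int64(323), np.int64(170)) 98.0
ribF (np.int64(323), np.int64(194)) 102.0
rib (np.int64(322), np.int64(217)) 103.0
ribB (np.int64(321), np.int64(239)) 180.0
body (np.int64(321), np.int64(183)) 246.0
plug (np.int64(317), np.int64(253)) 136.0
bezel (np.int64(224), np.int64(168)) 93.0
ribF (np.int64(223), np.int64(192)) 101.0
rib (np.int64(223), np.int64(215)) 103.0
ribB (np.int64(223), np.int64(237)) 107.0
body (np.int64(225), np.int64(181)) 246.0
plug (np.int64(227), np.int64(251)) 160.0
322 [(110, np.int64(84)), (114, np.int64(75)), (118, np.int64(76)), (122, np.int64(76)), (126, np.int64(76)), (130, np.int64(75))
[... 1127 characters left out ...]
 (162, np.int64(108)), (166, np.int64(92)), (170, np.int64(94)), (174, np.int64(246)), (178, np.int64(246)), (182, np.int64(246)), (186, np.int64(188)), (190, np.int64(96)), (194, np.int64(103)), (198, np.int64(103)), (202, np.int64(103)), (206, np.int64(103)), (210, np.int64(104)), (214, np.int64(103)), (218, np.int64(102)), (222, np.int64(102)), (226, np.int64(101)), (230, np.int64(100)), (234, np.int64(98)), (238, np.int64(125)), (242, np.int64(246)), (246, np.int64(246)), (250, np.int64(200)), (254, np.int64(110)), (258, np.int64(117)), (262, np.int64(129)), (266, np.int64(130)), (270, np.int64(129)), (274, np.int64(127)), (278, np.int64(126)), (282, np.int64(125)), (286, np.int64(124))]
```

Emit:
carry_out(
  series="-.36 0 0 0 0 0 .983;-.36 0 0 0 0 0 .983;-.36 0 0 0 0 0 .983;-.36 0 0 0 0 0 .983;-.36 0 0 0 0 0 .983;-.36 0 0 0 0 0 .983;-.36 0 0 0 0 0 .983;-.36 0 0 0 0 0 .983;-.36 0 0 0 0 0 .983;-.36 0 0 0 0 0 .983",
)

```text
time_s: 47.42
tool_pos: [0.5251, -0.1477, 0.3867]
ee_rot: [-1.177, -2.908, -0.001]
contact_force: [0.5, -0.1, -0.3]
gripper_width: 0.0302
grip_force: 0.0
```

Emit:
carry_out(
  series="-.36 0 0 0 0 0 .983;-.36 0 0 0 0 0 .983;-.36 0 0 0 0 0 .983;-.36 0 0 0 0 0 .983;-.36 0 0 0 0 0 .983;-.36 0 0 0 0 0 .983;-.36 0 0 0 0 0 .983;-.36 0 0 0 0 0 .983;-.36 0 0 0 0 0 .983;-.36 0 0 0 0 0 .983;-.36 0 0 0 0 0 0",
)

```text
time_s: 48.33
tool_pos: [0.5252, -0.1477, 0.3869]
ee_rot: [-2.198, -2.238, 0.002]
contact_force: [-1.3, 0.7, -0.4]
gripper_width: 0.0301
grip_force: 0.0
```

```bash
python3 - <<'E'
from h import *
here();to((.673,-.1865,.30),1.588)
p,im=shot('wrist','w16'); g=cv2.cvtColor(im,cv2.COLOR_BGR2HSV)
m=((g[...,1]<60)&(g[...,2]>150)).astype(np.uint8)*255
for c in rects(im,m,250): print(wrect(p,c,.229),cv2.boundingRect(c))
print(np.round(proj(p,(.673,-.186,.229))),np.round(proj(p,(.673,-.126,.229))))
q,it=shot('top','top4'); h=cv2.cvtColor(it,cv2.COLOR_BGR2HSV); m=((h[...,1]<50)&(h[...,2]>140)).astype(np.uint8)*255
for c in rects(it,m,60):
    r=wrect(q,c,.016)
    if 60<r[2]<150: print('top',r,cv2.boundingRect(c))
E
```

```text
t 48.33 tcp [ 0.5252 -0.1477  0.3869] grasp [ 0.5248 -0.1476  0.3089] yaw 1.5887 zdir [-0.004  0.002 -1.   ] F [-1.3  0.7 -0.4] w 0.0301 gf 0.0
t 48.33 dmm [-41.4 147.2   8.2] share [-0.166  0.589  0.033] turn/.08 [-0.05 -0.03  0.01] rows 3.671389644649142
[ 710.1 -274.9   58.9   49.     1.3] (479, 365, 81, 55)
[ 483.8 -188.7   65.9   18.7   75.6] (210, 245, 38, 80)
[ 686.8 -166.2  118.8   59.6  -75. ] (459, 189, 101, 137)
[ 540.8 -138.5  130.9   69.   -89. ] (255, 119, 107, 187)
[486.6 -80.   12.3  12.   -0.7] (216, 119, 20, 20)
[488. 286.] [502. 204.]
top [423.3 376.7  99.6  47.9   8.5] (160, 212, 18, 31)
top [440.1 -99.6  71.3  36.8  17.1] (299, 211, 14, 18)
top [435.3 306.7 100.3  48.3   8.5] (180, 209, 18, 30)
top [542.8 663.6 146.1  52.6  12.3] (77, 174, 21, 42)
top [ 535.6 -129.9  125.9   86.9  -43.1] (298, 172, 36, 33)
top [ 663.2 -241.7  124.6   24.5   60.5] (326, 146, 34, 20)
```

Emit:
carry_out(
  series="-.36 -.033 .118 0 0 0 0;-.36 -.033 .118 0 0 0 0;-.36 -.033 .118 0 0 0 0;-.36 -.033 .118 0 0 0 0;-.36 -.033 .115 0 0 0 0;-.36 0 0 0 0 0 0;-.36 0 0 0 0 0 0;-.36 0 0 0 0 0 0",
)

```text
time_s: 49.1
tool_pos: [0.6725, -0.1868, 0.3883]
ee_rot: [-2.198, -2.241, 0.001]
contact_force: [0.5, 1.3, -0.1]
gripper_width: 0.0301
grip_force: 0.0
```

```bash
python3 - <<'E'
from h import *
here();to((.6735,-.1865,.23),1.588)
p,im=shot('wrist','w17'); g=cv2.cvtColor(im,cv2.COLOR_BGR2GRAY)
for y in(-.16,-.15,-.14):
    u,v=proj(p,(.673,y,.229)); v=int(v); d=g[v,200:360].astype(int); k=np.where(d>190)[0]+200
    print(np.round(u),v,k.min() if len(k) else '',k.max() if len(k) else '',len(k), np.round(ray(p,(np.median(k),v),.232)[:2],4) if len(k) else '')
E
```

```text
t 49.1 tcp [ 0.6725 -0.1868  0.3883] grasp [ 0.6724 -0.1867  0.3103] yaw 1.59 zdir [-0.002  0.001 -1.   ] F [ 0.5  1.3 -0.1] w 0.0301 gf 0.0
t 49.1 dmm [ 0.2  1.1 80.3] share [0.001 0.005 0.321] turn/.08 [-0.03 -0.01  0.03] rows 1.9249278214803602
284.0 191 200 288 46 [ 0.6358 -0.1599]
284.0 176 200 288 53 [ 0.6343 -0.1499]
285.0 161 200 289 54 [ 0.6347 -0.14  ]
```

Emit:
carry_out(
  series="-.36 0 0 .06 0 0 0;-.36 0 0 .08 0 0 0;-.36 0 0 .08 0 0 0;-.36 0 0 .05 0 0 0;-.36 0 0 .03 0 0 0;-.36 0 0 .015 0 0 0;-.36 0 0 0 0 0 0;-.36 0 0 0 0 0 0",
)

```text
time_s: 49.82
tool_pos: [0.6732, -0.1873, 0.3119]
ee_rot: [2.2, 2.24, 0.001]
contact_force: [0.0, -0.4, 0.7]
gripper_width: 0.0301
grip_force: 0.0
```

Emit:
carry_out(
  series="-1 0 0 0 0 0 0;-1 0 0 0 0 0 0;-1 0 0 0 0 0 0;-1 0 0 0 0 0 0;-1 0 0 0 0 0 0;-1 0 0 0 0 0 0",
  newtons=15,
)

```text
time_s: 50.32
tool_pos: [0.6721, -0.1874, 0.3117]
ee_rot: [-2.201, -2.24, 0.003]
contact_force: [-5.3, 0.5, 4.7]
gripper_width: 0.0117
grip_force: 15.0
```

```bash
python3 - <<'E'
from h import *
here(); s=state(); x0=s['tool_pos'][0]
ths=1.74-np.r_[0,np.cumsum(np.r_[.02,.035,np.full(32,.045)])]; print(ths[-1]); arc(ths)
E
```

```text
t 50.32 tcp [ 0.6721 -0.1874  0.3117] grasp [ 0.6719 -0.1874  0.2337] yaw 1.5886 zdir [-0.002 -0.    -1.   ] F [-5.3  0.5  4.7] w 0.0117 gf 15.0
0.24500000000000055
th 1.740 -0.014 -0.003; -0.025 -0.005; -0.033 -0.005; -0.033 -0.003; -0.033 -0.002; -0.033 -0.000
th 1.505 -0.033 0.001; -0.033 0.003; -0.033 0.004; -0.033 0.006; -0.032 0.007; -0.032 0.008
th 1.235 -0.032 0.010; -0.031 0.011; -0.031 0.013; -0.030 0.014; -0.029 0.015; -0.029 0.017
th 0.965 -0.028 0.018; -0.027 0.019; -0.026 0.020; -0.025 0.022; -0.024 0.023; -0.023 0.024
th 0.695 -0.022 0.025; -0.021 0.026; -0.020 0.027; -0.019 0.028; -0.017 0.028; -0.016 0.029
th 0.425 -0.015 0.030; -0.013 0.030; -0.012 0.031; -0.010 0.031
```

Emit:
carry_out(
  series="-1 0 -.014 -.003 0 0 0;-1 0 -.025 -.005 0 0 0;-1 0 -.033 -.005 0 0 0;-1 0 -.033 -.003 0 0 0;-1 0 -.033 -.002 0 0 0;-1 0 -.033 0 0 0 0;-1 0 -.033 .001 0 0 0;-1 0 -.033 .003 0 0 0;-1 0 -.033 .004 0 0 0;-1 0 -.033 .006 0 0 0;-1 0 -.032 .007 0 0 0;-1 0 -.032 .008 0 0 0",
)

```text
time_s: 51.32
tool_pos: [0.5801, -0.1887, 0.3085]
ee_rot: [2.201, 2.241, -0.0]
contact_force: [1.3, 1.4, 3.0]
gripper_width: 0.0112
grip_force: 15.0
```

```bash
python3 - <<'E'
from h import *
here(); t=1.235; print(.4457+.184-.184*np.cos(t)+.01*np.sin(t),.054+.184*np.sin(t)+.01*np.cos(t))
E
```

```text
t 51.32 tcp [ 0.5801 -0.1887  0.3085] grasp [ 0.5801 -0.1887  0.2305] yaw 1.5888 zdir [ 0. -0. -1.] F [1.3 1.4 3. ] w 0.0112 gf 15.0
0.5785095950643558 0.23101848051128668
```

Emit:
carry_out(
  series="-1 0 -.032 .010 0 0 0;-1 0 -.031 .011 0 0 0;-1 0 -.031 .013 0 0 0;-1 0 -.030 .014 0 0 0;-1 0 -.029 .015 0 0 0;-1 0 -.029 .017 0 0 0;-1 0 -.028 .018 0 0 0;-1 0 -.027 .019 0 0 0;-1 0 -.026 .020 0 0 0;-1 0 -.025 .022 0 0 0;-1 0 -.024 .023 0 0 0;-1 0 -.023 .024 0 0 0",
)

```text
time_s: 52.32
tool_pos: [0.4965, -0.19, 0.2555]
ee_rot: [-2.2, -2.24, 0.001]
contact_force: [-0.7, 2.2, 3.1]
gripper_width: 0.0115
grip_force: 15.0
```

```bash
python3 - <<'E'
from h import *
here(); t=.695; print(.4457+.184-.184*np.cos(t)+.01*np.sin(t),.054+.184*np.sin(t)+.01*np.cos(t))
E
```

```text
t 52.32 tcp [ 0.4965 -0.19    0.2555] grasp [ 0.4964 -0.19    0.1775] yaw 1.5889 zdir [-0.001  0.001 -1.   ] F [-0.7  2.2  3.1] w 0.0115 gf 15.0
0.4947819732655708 0.1795114578916517
```

Emit:
carry_out(
  series="-1 0 -.022 .025 0 0 0;-1 0 -.021 .026 0 0 0;-1 0 -.020 .027 0 0 0;-1 0 -.019 .028 0 0 0;-1 0 -.017 .028 0 0 0;-1 0 -.016 .029 0 0 0;-1 0 -.015 .030 0 0 0;-1 0 -.011 .026 0 0 0;-1 0 -.009 .022 0 0 0;-1 0 -.007 .018 0 0 0;-1 0 -.005 .014 0 0 0",
)

```text
time_s: 53.23
tool_pos: [0.4558, -0.1907, 0.1867]
ee_rot: [-2.199, -2.239, 0.002]
contact_force: [-4.2, 3.2, 3.8]
gripper_width: 0.0118
grip_force: 15.0
```

```bash
python3 - <<'E'
from h import *
here()
for t in(.3,.25,.2,.1,0): print(t,.4457+.184-.184*np.cos(t)+.01*np.sin(t),.054+.184*np.sin(t)+.01*np.cos(t))
E
```

```text
t 53.23 tcp [ 0.4558 -0.1907  0.1867] grasp [ 0.4556 -0.1906  0.1087] yaw 1.5889 zdir [-0.003  0.001 -1.   ] F [-4.2  3.2  3.8] w 0.0118 gf 15.0
0.3 0.4568732880675018 0.11792908291694254
0.25 0.45389415399778654 0.10921145271993866
0.2 0.4513544429851621 0.10035582264470368
0.1 0.4476175677553114 0.08231939031579663
0 0.44569999999999993 0.064
```

Emit:
carry_out(
  series="-1 0 -.004 .013 0 0 0;-1 0 -.004 .013 0 0 0;-1 0 -.004 .013 0 0 0;-1 0 -.003 .012 0 0 0;-1 0 -.003 .012 0 0 0;-1 0 -.002 .012 0 0 0;-1 0 -.002 .011 0 0 0;-1 0 -.002 .010 0 0 0;-1 0 -.001 .010 0 0 0;-1 0 -.001 .010 0 0 0;-1 0 -.001 .008 0 0 0;-1 0 -.001 .008 0 0 0",
)

```text
time_s: 54.23
tool_pos: [0.4478, -0.1908, 0.1534]
ee_rot: [-2.197, -2.238, 0.005]
contact_force: [-6.7, 1.5, 2.5]
gripper_width: 0.0116
grip_force: 15.0
```

Emit:
carry_out(
  series="-1 0 -.001 .008 0 0 0;-1 0 -.001 .008 0 0 0;-1 0 0 .006 0 0 0;-1 0 0 .006 0 0 0;-1 0 0 .005 0 0 0;-1 0 0 .005 0 0 0;-1 0 0 0 0 0 0",
)

```text
time_s: 54.82
tool_pos: [0.4466, -0.1908, 0.1435]
ee_rot: [-2.196, -2.238, 0.007]
contact_force: [-7.7, -0.4, 1.7]
gripper_width: 0.0118
grip_force: 15.0
```

```bash
python3 - <<'E'
from h import *
here()
E
```

```text
t 54.82 tcp [ 0.4466 -0.1908  0.1435] grasp [ 0.4461 -0.1907  0.0655] yaw 1.5897 zdir [-0.007  0.001 -1.   ] F [-7.7 -0.4  1.7] w 0.0118 gf 15.0
```

Emit:
carry_out(
  series="-1 0 0 .004 0 0 0;-1 0 0 .004 0 0 0;-1 0 0 .004 0 0 0;-1 0 0 0 0 0 0",
)

```text
time_s: 55.15
tool_pos: [0.4464, -0.1907, 0.1404]
ee_rot: [-2.195, -2.238, 0.007]
contact_force: [-8.0, -0.1, 1.3]
gripper_width: 0.0113
grip_force: 15.0
```

Emit:
carry_out(
  series="-1 0 0 .004 0 0 0;-1 0 0 .004 0 0 0;-1 0 0 .004 0 0 0;-1 0 0 0 0 0 0",
)

```text
time_s: 55.48
tool_pos: [0.4462, -0.1907, 0.1373]
ee_rot: [-2.195, -2.237, 0.008]
contact_force: [-8.6, 0.6, 0.4]
gripper_width: 0.0114
grip_force: 15.0
```

```bash
python3 - <<'E'
from h import *
here()
E
```

```text
t 55.48 tcp [ 0.4462 -0.1907  0.1373] grasp [ 0.4455 -0.1906  0.0593] yaw 1.5899 zdir [-0.009  0.001 -1.   ] F [-8.6  0.6  0.4] w 0.0114 gf 15.0
```

Emit:
carry_out(
  series="-1 0 -.004 .004 0 0 0;-1 0 -.004 .004 0 0 0;-1 0 0 .004 0 0 0;-1 0 0 0 0 0 0",
)

```text
time_s: 55.82
tool_pos: [0.4457, -0.1908, 0.135]
ee_rot: [-2.198, -2.239, 0.003]
contact_force: [-5.2, 1.3, 0.3]
gripper_width: 0.0115
grip_force: 15.0
```

```bash
python3 - <<'E'
from h import *
here()
p,im=shot('side','s2'); q,it=shot('top','top5')
print('pred shut bar in side',np.round(proj(p,(.4457,-.15,.06)),1),np.round(proj(p,(.4457,-.15,.068)),1))
a,i0=cv2.imread('pics/side0.png'),None
d=cv2.absdiff(cv2.cvtColor(a,6),cv2.cvtColor(im,6)); 
# compare cover appearance around vents
for y0,y1,x0,x1 in((155,225,230,320),):
    A=cv2.cvtColor(a,6)[y0:y1,x0:x1].astype(np.float32); B=cv2.cvtColor(im,6)[y0:y1,x0:x1].astype(np.float32)
    print(cv2.phaseCorrelate(A,B,cv2.createHanningWindow((x1-x0,y1-y0),cv2.CV_32F)))
E
```

```text
t 55.82 tcp [ 0.4457 -0.1908  0.135 ] grasp [ 0.4453 -0.1907  0.057 ] yaw 1.5892 zdir [-0.004  0.001 -1.   ] F [-5.2  1.3  0.3] w 0.0115 gf 15.0
pred shut bar in side [301.5 199.2] [301.6 196.8]
((0.20723384261830802, 1.5043628341713529), 0.7097251915637358)
```

```bash
python3 - <<'E'
from h import *
p=P('side'); a=cv2.imread('pics/side0.png',0); b=cv2.imread('pics/s2.png',0)
def tm(X,h=9):
    u,v=proj(p,X).round().astype(int); T=a[v-h:v+h+1,u-h:u+h+1]; S=b[v-h-8:v+h+9,u-h-8:u+h+9]
    r=cv2.matchTemplate(S,T,cv2.TM_CCOEFF_NORMED); _,m,_,l=cv2.minMaxLoc(r); y,x=l[1],l[0]
    f=lambda k,c: 0 if not(0<c<len(k)-1) else (k[c-1]-k[c+1])/(2*(k[c-1]-2*k[c]+k[c+1]))
    return (u,v),round(m,3),round(x-8+f(r[y],x),2),round(y-8+f(r[:,x],y),2)
for n,X in(('vent L',(.555,-.11,.074)),('vent mid',(.555,-.16,.074)),('vent far',(.555,-.22,.074)),('cover corner',(.487,-.056,.07)),('back corner',(.628,-.056,.07)),('ctl case side',(.52,-.056,.02)),('ctl tape',(.613,-.395,.02)),('handle L',(.4457,-.13,.06)),('button',(.458,-.083,.042))): print(n,tm(np.array(X)))
print('1mm up at vents = px',proj(p,(.555,-.16,.084))-proj(p,(.555,-.16,.074)))
E
```

```text
vent L ((np.int64(261), np.int64(193)), 0.966, np.float32(1.07), np.float32(0.91))
vent mid ((np.int64(269), np.int64(184)), 0.952, np.float32(1.03), np.float32(0.93))
vent far ((np.int64(277), np.int64(175)), 0.922, np.float32(-1.99), np.float32(3.96))
cover corner ((np.int64(275), np.int64(210)), 0.964, np.float32(0.15), np.float32(0.05))
back corner ((np.int64(230), np.int64(197)), 0.997, np.float32(0.23), np.float32(0.38))
ctl case side ((np.int64(264), np.int64(221)), 0.996, np.float32(0.04), np.float32(0.02))
ctl tape ((np.int64(283), np.int64(161)), 0.595, np.float32(7.0), 8)
handle L ((np.int64(299), np.int64(203)), 0.965, np.float32(-0.2), np.float32(1.59))
button ((np.int64(288), np.int64(216)), 0.999, np.float32(-0.01), np.float32(-0.0))
1mm up at vents = px [-1.62392421e-03 -2.87527853e+00]
```

Emit:
carry_out(
  series="-1 0 0 .004 0 0 0;-1 0 0 .004 0 0 0;-1 0 0 .004 0 0 0;-1 0 0 0 0 0 0",
)

```text
time_s: 56.25
tool_pos: [0.4457, -0.1909, 0.1332]
ee_rot: [-2.197, -2.239, 0.004]
contact_force: [-8.2, 4.0, 11.2]
gripper_width: 0.0116
grip_force: 15.0
```

Emit:
carry_out(
  series="-1 0 0 .004 0 0 0;-1 0 0 .004 0 0 0;-1 0 0 .004 0 0 0;-1 0 0 0 0 0 0",
)

```text
time_s: 56.58
tool_pos: [0.4458, -0.1915, 0.1318]
ee_rot: [-2.197, -2.24, 0.006]
contact_force: [-12.1, 3.3, 20.2]
gripper_width: 0.0116
grip_force: 15.0
```

```bash
python3 - <<'E'
from h import *
here(); shot('side','s3')
p=P('side'); a=cv2.imread('pics/side0.png',0)
def tm(X,b,h=9):
    u,v=proj(p,X).round().astype(int); T=a[v-h:v+h+1,u-h:u+h+1]; S=b[v-h-8:v+h+9,u-h-8:u+h+9]
    r=cv2.matchTemplate(S,T,cv2.TM_CCOEFF_NORMED); _,m,_,l=cv2.minMaxLoc(r); y,x=l[1],l[0]
    f=lambda k,c: 0 if not(0<c<len(k)-1) else (k[c-1]-k[c+1])/(2*(k[c-1]-2*k[c]+k[c+1]))
    return round(m,3),round(float(x-8+f(r[y],x)),2),round(float(y-8+f(r[:,x],y)),2)
for n,X in(('vent L',(.555,-.11,.074)),('vent mid',(.555,-.16,.074)),('corner',(.487,-.056,.07)),('handle L',(.4457,-.13,.06)),('button',(.458,-.083,.042))): print(n,[tm(np.array(X),cv2.imread('pics/%s.png'%f,0)) for f in('s2','s3')])
E
```

```text
t 56.58 tcp [ 0.4458 -0.1915  0.1318] grasp [ 0.4453 -0.1915  0.0538] yaw 1.5902 zdir [-0.006 -0.    -1.   ] F [-12.1   3.3  20.2] w 0.0116 gf 15.0
vent L [(0.966, 1.07, 0.91), (0.971, 0.64, 1.06)]
vent mid [(0.952, 1.03, 0.93), (0.953, 0.61, 1.07)]
corner [(0.964, 0.15, 0.05), (0.962, 0.17, 0.09)]
handle L [(0.965, -0.2, 1.59), (0.977, -0.16, 1.97)]
button [(0.999, -0.01, -0.0), (0.999, -0.0, 0.01)]
```

Emit:
carry_out(
  series="-1 0 0 -.008 0 0 0;-1 0 0 -.006 0 0 0;-.5 0 0 0 0 0 0;-.36 0 0 0 0 0 0;-.36 0 0 0 0 0 0;-.36 0 0 0 0 0 0;-.36 0 0 -.03 0 0 0;-.36 0 0 -.06 0 0 0;-.36 0 0 -.1 0 0 0;-.36 0 0 -.1 0 0 0;-.36 0 0 -.02 0 0 0;-.36 0 0 0 0 0 0",
)

```text
time_s: 57.63
tool_pos: [0.4492, -0.1922, 0.2144]
ee_rot: [2.197, 2.237, 0.002]
contact_force: [0.8, -1.3, -0.3]
gripper_width: 0.03
grip_force: 0.0
```

```bash
python3 - <<'E'
from h import *
here(); p,im=shot('wrist','w18'); hsv=cv2.cvtColor(im,cv2.COLOR_BGR2HSV)
m=((hsv[...,1]<60)&(hsv[...,2]>110)).astype(np.uint8)*255
for c in rects(im,m,200):
    r=wrect(p,c,.042); 
    if 15<r[3] and r[2]<60: print(r,cv2.boundingRect(c))
print(np.round(proj(p,(.4577,-.083,.042))))
to((.4577,-.0835,.10),1.588)
q,b=shot('side','s4'); d,b2=shot('top','top6')
g=b2.min(2).astype(float)
for u in(318,330,342):
    pr=np.clip(g[200:228,u-1:u+2].mean(1)-90,0,None); v=200+(np.arange(28)*pr).sum()/pr.sum(); print(u,round(v,1),np.round(ray(d,(u,v),.06)[:2],4))
E
```

```text
t 57.63 tcp [ 0.4492 -0.1922  0.2144] grasp [ 0.4496 -0.1925  0.1364] yaw 1.589 zdir [ 0.006 -0.004 -1.   ] F [ 0.8 -1.3 -0.3] w 0.03 gf 0.0
[457.5 -83.3  27.   26.3   1.1] (276, 42, 42, 44)
[359.9 -63.3  45.8  32.9   3.4] (106, 0, 76, 57)
[297.  63.]
t 57.68 dmm [107.9  11.4  34.4] share [0.432 0.046 0.138] turn/.08 [0.03 0.02 0.01] rows 2.7305176048853625
318 218.0 [ 0.4428 -0.1448]
330 219.6 [ 0.4368 -0.1858]
342 207.5 [ 0.4777 -0.2282]
```

Emit:
carry_out(
  series="-1 .108 .011 0 0 0 0;-1 .108 .011 0 0 0 0;-1 .108 .011 0 0 0 0;-1 .108 .011 0 0 0 0;-1 0 0 0 0 0 0;-1 0 0 .06 0 0 0;-1 0 0 .08 0 0 0;-1 0 0 .07 0 0 0;-1 0 0 .03 0 0 0;-1 0 0 .02 0 0 0;-1 0 0 0 0 0 0;-1 0 0 0 0 0 0",
)

```text
time_s: 58.78
tool_pos: [0.4567, -0.0834, 0.1467]
ee_rot: [-2.202, -2.241, 0.0]
contact_force: [0.0, -0.3, 0.9]
gripper_width: 0.0006
grip_force: 0.0
```

```bash
python3 - <<'E'
from h import *
here(); to((.4575,-.0833,.0612),1.588)
E
```

```text
t 58.78 tcp [ 0.4567 -0.0834  0.1467] grasp [ 0.4567 -0.0834  0.0687] yaw 1.5886 zdir [-0.  0. -1.] F [ 0.  -0.3  0.9] w 0.0006 gf 0.0
t 58.78 dmm [0.1 0.8 7.5] share [0.    0.003 0.03 ] turn/.08 [-0.   -0.    0.01] rows 0.17995799772001
```

Tips 7.5 mm above the button; press 13.5 mm plus a little.

Emit:
carry_out(
  series="-1 0 0 .012 0 0 0;-1 0 0 .01 0 0 0;-1 0 0 .01 0 0 0;-1 0 0 .008 0 0 0;-1 0 0 .008 0 0 0;-1 0 0 .006 0 0 0;-1 0 0 0 0 0 0;-1 0 0 0 0 0 0",
)

```text
time_s: 59.45
tool_pos: [0.4571, -0.0833, 0.1337]
ee_rot: [2.2, 2.241, 0.001]
contact_force: [1.0, -0.7, 5.0]
gripper_width: 0.0006
grip_force: 2.3
```

Emit:
carry_out(
  series="-1 0 0 .006 0 0 0;-1 0 0 .006 0 0 0;-1 0 0 0 0 0 0;-1 0 0 0 0 0 0",
)

```text
time_s: 59.78
tool_pos: [0.4574, -0.0834, 0.1331]
ee_rot: [2.2, 2.241, -0.0]
contact_force: [-6.1, 1.8, 23.7]
gripper_width: 0.0002
grip_force: 11.9
```

Emit:
carry_out(
  series="-1 0 0 .006 0 0 0;-1 0 0 .006 0 0 0;-1 0 0 0 0 0 0;-1 0 0 0 0 0 0",
)

```text
time_s: 60.12
tool_pos: [0.4576, -0.0834, 0.1326]
ee_rot: [2.2, 2.242, -0.001]
contact_force: [-13.4, 3.0, 44.3]
gripper_width: 0.0006
grip_force: 22.0
```

Emit:
carry_out(
  series="-1 0 0 -.02 0 0 0;-1 0 0 -.02 0 0 0;-1 0 0 -.04 0 0 0;-1 0 0 -.1 0 0 0;-1 0 0 -.14 0 0 0;-1 0 0 -.14 0 0 0;-1 0 0 -.14 0 0 0;-1 0 0 -.14 0 0 0;-1 .06 -.1 0 0 0 0;-1 .06 -.1 0 0 0 0;-1 0 0 0 0 0 0;-1 0 0 0 0 0 0",
)

```text
time_s: 61.12
tool_pos: [0.4048, -0.0533, 0.3116]
ee_rot: [-2.2, -2.242, 0.001]
contact_force: [-0.5, -0.7, 0.7]
gripper_width: 0.0004
grip_force: 0.0
```

```bash
python3 - <<'E'
from h import *
here(); p,b=shot('side','s5'); a=cv2.imread('pics/side0.png',0); b=cv2.cvtColor(b,6)
def tm(X,h=9):
    u,v=proj(p,X).round().astype(int); T=a[v-h:v+h+1,u-h:u+h+1]; S=b[v-h-8:v+h+9,u-h-8:u+h+9]
    r=cv2.matchTemplate(S,T,cv2.TM_CCOEFF_NORMED); _,m,_,l=cv2.minMaxLoc(r); y,x=l[1],l[0]
    f=lambda k,c: 0 if not(0<c<len(k)-1) else (k[c-1]-k[c+1])/(2*(k[c-1]-2*k[c]+k[c+1]))
    return round(m,3),round(float(x-8+f(r[y],x)),2),round(float(y-8+f(r[:,x],y)),2)
for n,X in(('vent',(.555,-.16,.074)),('corner',(.487,-.056,.07)),('back',(.628,-.056,.07)),('handle L',(.4457,-.13,.06)),('handle mid',(.4457,-.19,.06)),('button',(.458,-.083,.042))): print(n,tm(np.array(X)))
# bar z from side+top triangulation, left bar corner
hs=[]
for n,c in(('s5',(260,340,170,215)),('top1',None)): pass
g=b; u,v=proj(p,(.4457,-.15,.06)); print('pred bar',u,v,[(k,int(g[k,int(u)-1:int(u)+2].mean())) for k in range(int(v)-10,int(v)+12)])
u,v=proj(p,(.4457,-.15,.06)); print([(k,int(a[k,int(u)-1:int(u)+2].mean())) for k in range(int(v)-10,int(v)+12)])
E
```

```text
t 61.12 tcp [ 0.4048 -0.0533  0.3116] grasp [ 0.4048 -0.0532  0.2336] yaw 1.5896 zdir [-0.001  0.    -1.   ] F [-0.5 -0.7  0.7] w 0.0004 gf 0.0
vent (0.957, 0.84, 1.0)
corner (0.961, 0.17, 0.09)
back (0.996, 0.24, 0.43)
handle L (0.988, 0.09, 1.77)
handle mid (0.995, -0.08, 1.9)
button (0.998, -0.01, -0.0)
pred bar 301.5129833034381 199.15632515846178 [(189, 17), (190, 16), (191, 15), (192, 20), (193, 30), (194, 53), (195, 88), (196, 140), (197, 187), (198, 210), (199, 221), (200, 215), (201, 195), (202, 167), (203, 137), (204, 114), (205, 84), (206, 49), (207, 25), (208, 20), (209, 19), (210, 21)]
[(189, 15), (190, 16), (191, 30), (192, 50), (193, 83), (194, 135), (195, 179), (196, 204), (197, 216), (198, 210), (199, 190), (200, 161), (201, 132), (202, 111), (203, 81), (204, 47), (205, 30), (206, 21), (207, 18), (208, 17), (209, 20), (210, 27)]
```

```bash
python3 -c "
from plant import *
print(job_done())"
```

```text
the job is handed in; nothing more can be done
None
```

The job is handed in at about 61 s of the 210 s allowed. Both old carriers are in the tray, and both new carriers are in bays 1 and 3 with their bezels to the front. The cover was pressed shut onto its stop and the power button pressed to the bottom of its travel. I confirmed the final cover and bay positions by measuring camera images, because my 14 picture views were used up.

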